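Gang-clamp bar blanks with a tapped wedge

ROBOT

A 6-joint arm with a two-finger parallel gripper is mounted at the origin on the work surface. World frame = base frame: x ahead of the robot, y to its left, z up, the work surface at z = 0. Lengths are in m, angles in rad, forces in N, time in s.
With the tool pointing down it reaches from about 0.425 to 1.125 m from the base axis. Payload 14.9 kg.
Tool frame: the origin (TCP) lies midway between the tips of the shut fingers; the grasp point (between the pads) lies 19 mm behind it (bot.grip_point_offset is the distance from the TCP to the grasp point, in m); y points along the fingers, z is the direction in which the jaws open and shut, and the axes are right-handed (so a half turn about y gives the same grasp; the last joint's range is limited). The gripper opens to 91 mm and grips with 3 to 60 N. Pads are 32 mm wide; open, the fingers measure 118 mm over their backs; the gripper's body (76 mm by 178 mm) begins 60 mm behind the grasp point.
Start: joints at [1.288, 0.379, 1.734, -0, 1.028, -0.033], TCP at [0.173, 0.678, 0.214] pointing down, gripper open.
Joint ranges: [-2.77, 2.77], [-0.74, 2.19], [0, 2.66], [-1.06, 4.2], [0.31, 2.87], [-3.08, 3.08]. Speed limits (rad/s): [1.89, 1.89, 2.39, 3.14, 3.14, 3.14].

INTERFACE

Orientations are given as a unit quaternion [x, y, z, w].
In Python, from rig import sensors, viewer, hand_in, bot gives the robot as it stands.
- The arm moves only by the tool send_rows, never from a script. Its argument "moves" is a list of rows, each a list of 5 numbers: the shift along the tool's x, y, z scaled (see below), then the turn about the tool's y scaled (see below), then the closure, from 0 (fully open) to 1 (shut). In form: [[tx, ty, tz, turn, grip], ...]. A call has exactly 5 rows; each row shifts and turns the commanded pose from where the row before left it, along the tool's axes as they then stand; what a row does not reach is not made up. The controller multiplies each number of a shift by 750 mm and each number of a turn by 360 degrees. A row lasts 1/8 s, in which the tool goes at most 62.5 mm and 10.7 degrees, less where a joint would pass 70% of its speed; a pose out of reach is approached as far as the arm can. A call with a number of a shift or a turn outside -1 to 1 is refused whole. A call with a gripper value outside its range is refused whole. The fingers move at their own pace and stop on an object; "force" is the grip in N (left out, the last holds). Time passes only in rows, so rows that do not move let the fingers close, or fill a call up. It gives the time, the measured TCP pose, the force and the opening at its end, in the units of the state.
- sensors.get_obs(): the state, without advancing time (a new reading comes with each control period).
- viewer.camera(name): name is "scene" or "top" or "wrist"; returns the picture (384x512x3 uint8, blue, green, red); there is no depth.
- viewer.camera_model(name): a dict with "fx", "fy", "cx", "cy" (pixels), "view" (4x4, takes a point from world to camera coordinates); the wrist camera has in their place "tool_from_camera" (4x4, takes a point from camera to tool coordinates, whose origin is the TCP and whose axes are the tool frame's). Camera axes: x right, y down, z forward; pixel columns grow to the right and rows downward; lengths in m; the calibration is good to about 2 mm. A picture is of the moment at which its call begins: read the wrist's pose just before it. camera_model takes no time and is no camera call.
- hand_in(): hands the job in, once; it reports no verdict.
The state is a dict: "clock": time; "qpos": joint angles; "qd": joint speeds; "joint_efforts": joint torques, N m; "eef_pos": TCP position; "tcp_rot": TCP orientation; "force": force on the tool from outside, world axes, zero at the start; "moment": the same for the moment, N m; "grip_width": opening from 0.0 (shut) to 1.0 (fully open).
Only numpy, scipy, OpenCV 4.12 (cv2) and the standard library are available. Lean on these libraries where they do the work, as an engineer would, in place of code of your own. Each camera call takes 0.05 s, during which the arm holds its last target. There are 200 camera calls.

TASK

Flip the latch of the parts case open and lift its lid until it stands up on its own, then lay every bar from the case flat in the clamping fixture, lengthwise from fence to jaw and side by side. Take the mallet and, with the mallet only and never with the hand, tap the brass wedge in until it stops advancing and all the bars are gripped tight. Lay the mallet back flat on its rubber mat, leave the lid open, and do not disturb the oil bottle, the small vise and the cup.

Things in the scene. Friction and masses are not known exactly. Their poses are not given: they have to be found in the camera images.
- case: Grey parts case fixed to the bench, 160 (x) x 200 (y) x 60 mm, walls and floor 5 mm; origin at the centre of its underside; the latch is on its -x face, the lid hinge along its +x rim. It holds two or three bars, lengthwise along the case's x, about 55 mm apart along y.
- latch (a joint): Steel toggle latch on the middle of the case's -x face: flat arm 36 mm wide, hinged along y at case x = -89, z = 35 mm. 0 rad = shut: the arm stands upright to 42 mm above the lid and its hook holds the lid down. It flips outward (to -x) and down to 1.7 rad = open. Its spring pulls it shut below 0.6 rad, open beyond; about 3 N at the tip flips it.
- latch_tip (a point): Centre of the round bar (10 mm thick, 44 mm wide along y) at the free end of the latch arm, 75 mm from its hinge.
- lid (a joint): Flat lid of the case, 160 x 200 x 8 mm: 0 rad = shut, grows as its -x edge rises, up to 1.8 rad. A stiff hinge (about 4 N at the handle) keeps it wherever it is left.
- lid_handle (a point): Middle of the lid's handle: a round bar 10 mm thick and 100 mm long along the case's y, 35 mm above the lid's top on two legs, 80 mm from the hinge line; a hand may let it turn in its grip.
- lid_hinge (a point): Point on the hinge axis of the lid (the axis runs along the case's y), 60 mm above the bench.
- bar1_center (a point): Centre of an aluminium bar 90 x 26 x 26 mm, 160 g; x = its long axis. All bars are alike; absent if it reads None. It starts lying on the floor of the case (5 mm up).
- bar2_center (a point): Centre of an aluminium bar 90 x 26 x 26 mm, 160 g; x = its long axis. All bars are alike; absent if it reads None. It starts lying on the floor of the case (5 mm up).
- bar3_center (a point): Centre of an aluminium bar 90 x 26 x 26 mm, 160 g; x = its long axis. All bars are alike; absent if it reads None. It starts lying on the floor of the case (5 mm up).
- fixture: Aluminium fixture fixed to the bench, plate 200 (x) x 240 (y) x 15 mm, origin centred under it. Along +x: fence (inner face x = -76 mm, 20 mm above the plate), open bay (96 mm wide with the wedge at 0), sliding jaw, brass wedge, back rail (face x = +76 mm, 32 mm high). Bars lie on the plate (top z = 15 mm) along x, centres up to 105 mm off the middle in y; three fit at y = -70, 0, +70 mm.
- jaw: Steel jaw, 230 mm long along the fixture's y, 22 mm high; its flat face lies at fixture x = +20 mm with the wedge at 0 and moves towards the fence by 1/6 of the wedge's advance. (This entry gives the fixture's origin shifted by the jaw's travel.)
- wedge (a joint): Advance (m) of the brass wedge along the fixture's +y, 0 to 0.06; it starts at 0 to 0.006 and meets the bars' ends near 0.036, when it should stop advancing. It slides stiffly (6 N) and stays where it is left; about 10 to 20 N on it clamps the bars well, and it does not come back by itself.
- wedge_end (a point): Centre of the wedge's thick end face (49 mm along the fixture's x, 30 mm high, centre 31 mm above the bench), which looks to the fixture's -y and sticks out about 65 mm there: strike it here, towards the fixture's +y.
- mallet_head (a point): Centre of the mallet's head, 28 (x) x 80 (y) x 28 mm, striking faces at its +y and -y ends; x = the direction from handle to head. The mallet weighs 320 g, is 216 mm long, lies flat and level with this point 14 mm above what it lies on.
- mallet_grip (a point): Point on the mallet's handle 65 mm from the head's centre towards the butt (handle here 22 mm wide, 22 mm high, same height as the head's centre; it runs to 160 mm, then a butt 26 mm wide and 28 mm high to 202 mm): a good place to grip.
- mat: Black rubber mat fixed to the bench, 280 (x) x 150 (y) x 4 mm, where the mallet lies; origin at the centre of its underside.
- oil_bottle: Bystander: white bottle 52 mm wide, 130 mm high.
- vise: Bystander: small vise about 90 x 70 x 50 mm with brass jaws.
- cutter_cup: Bystander: metal cup 64 mm wide, 70 mm high.
There are look-alikes about, which are no part of the job. Leave any turquoise look-alike of the part that bears mallet_head alone.

How it is judged:
On the way, in this order (a step that is already met when the one before it is completed fails the run):
1. the latch is flipped open (beyond 1.2 rad) (value of joint latch above 1.2 rad), for 0.2 s.
2. the lid stands open (beyond 1.2 rad) (value of joint lid above 1.2 rad), for 0.2 s.
3. every bar lies in the bay, lengthwise from fence to jaw, let go (x of bar1_center in the frame of fixture between -0.042 and -0.016 m and y of bar1_center in the frame of fixture between -0.105 and 0.105 m and z of bar1_center in the frame of fixture between 0.02 and 0.033 m and angle between the x axis of each of bar1_center, bar2_center, bar3_center and the x axis of fixture, either way round below 0.12 rad and x of bar2_center in the frame of fixture between -0.042 and -0.016 m and y of bar2_center in the frame of fixture between -0.105 and 0.105 m and z of bar2_center in the frame of fixture between 0.02 and 0.033 m and x of bar3_center in the frame of fixture between -0.042 and -0.016 m and y of bar3_center in the frame of fixture between -0.105 and 0.105 m and z of bar3_center in the frame of fixture between 0.02 and 0.033 m and contact force between the fingers and bar1 below 0.3 N and contact force between the fingers and bar2 below 0.3 N and contact force between the fingers and bar3 below 0.3 N), for 0.2 s.
4. the mallet strikes the wedge (contact force between mallet and wedge above 2 N).
5. the wedge is tight: the jaw presses on every bar (x of bar1_center in the frame of fixture between -0.042 and -0.016 m and y of bar1_center in the frame of fixture between -0.105 and 0.105 m and z of bar1_center in the frame of fixture between 0.02 and 0.033 m and angle between the x axis of each of bar1_center, bar2_center, bar3_center and the x axis of fixture, either way round below 0.12 rad and x of bar2_center in the frame of fixture between -0.042 and -0.016 m and y of bar2_center in the frame of fixture between -0.105 and 0.105 m and z of bar2_center in the frame of fixture between 0.02 and 0.033 m and x of bar3_center in the frame of fixture between -0.042 and -0.016 m and y of bar3_center in the frame of fixture between -0.105 and 0.105 m and z of bar3_center in the frame of fixture between 0.02 and 0.033 m and contact force between jaw and bar1 above 3 N and contact force between jaw and bar2 above 3 N and contact force between jaw and bar3 above 3 N and value of joint wedge above 0.034 m), for 0.3 s.
At the end, for the whole second after the job is handed in: All bars lie in the bay, square within 0.12 rad, centre within 105 mm of its middle, each pressed by the jaw (over 3 N); wedge beyond 0.034 m; mallet's head and grip points over the mat and below 30 mm; lid and latch open beyond 1.2 rad; bars and mallet at rest (0.02 m/s) (all of step 5 and x of mallet_head in the frame of mat between -0.14 and 0.14 m and y of mallet_head in the frame of mat between -0.075 and 0.075 m and z of each of mallet_head, mallet_grip in the frame of mat below 0.03 m and x of mallet_grip in the frame of mat between -0.14 and 0.14 m and y of mallet_grip in the frame of mat between -0.075 and 0.075 m and value of joint each of lid, latch above 1.2 rad and linear speed of each of bar1, bar2, bar3, mallet below 0.02 m/s); the robot touches nothing.
It fails at once if the hand or arm touches the wedge (contact force between any of the arm, the fingers and wedge above 1.5 N).
It fails at once if the oil bottle is moved by more than 40 mm or tipped (distance of oil_bottle from where it was at the start of the episode above 0.04 m or angle between oil_bottle's own z axis and vertical above 0.5 rad).
It fails at once if the vise is moved by more than 40 mm or tipped (distance of vise from where it was at the start of the episode above 0.04 m or angle between vise's own z axis and vertical above 0.5 rad).
It fails at once if the cup is moved by more than 40 mm or tipped (distance of cutter_cup from where it was at the start of the episode above 0.04 m or angle between cutter_cup's own z axis and vertical above 0.5 rad).
Of bar1, bar2, bar3 only 2 to 3 are there at a start; the rules pass over those that are not, and their reading is None.
At some moment in a run one of mallet may be knocked a few centimetres aside while the robot is not near it.
Once in a run the grip may slacken for a moment while it holds something.
It also fails if it takes over 208 s, if anything falls off the work surface, if the arm or the gripper's body presses on something with over 40 N, if the wrist force passes 120 N, or if a joint passes its speed limit or range.

## Working session

There is one attempt and no reset: what is moved stays moved. The work goes in short steps, Python scripts to look and compute and a tool call to move; the robot and the scene stay as the last step left them, time stands still between calls to the robot, and variables do not carry over. Pictures are saved under pics/ and viewed, about 12 in all and at most 16, crops included, and the job is handed in when it is done.

Besides the shell and the picture viewer there is one more tool, called after "Emit:" in YAML: its name, and indented under it one key for each argument. send_rows: Moves the arm, as the interface text tells. Shifts and turns lie within -1 to 1; 1 stands for 750 mm of shift or 360 degrees of turn. Its arguments: {"type":"object","properties":{"moves":{"type":"array"},"force":{"type":"number"}},"required":["moves"]}

```bash
mkdir -p pics; ls; cat > h.py <<'E'
import numpy as np, cv2
from scipy.spatial.transform import Rotation as R
from rig import sensors, viewer, hand_in, bot
def tool():
    o=sensors.get_obs(); T=np.eye(4); T[:3,:3]=R.from_quat(o['tcp_rot']).as_matrix(); T[:3,3]=o['eef_pos']; return T,o
def shot(name,f=None):
    T,_=tool(); im=viewer.camera(name); m=viewer.camera_model(name)
    C=T@np.array(m['tool_from_camera']) if name=='wrist' else np.linalg.inv(np.array(m['view']))
    if f: cv2.imwrite(f'pics/{f}.png',im)
    return im,dict(fx=m['fx'],fy=m['fy'],cx=m['cx'],cy=m['cy'],C=C)
def ray(m,u,v):
    d=np.array([(u-m['cx'])/m['fx'],(v-m['cy'])/m['fy'],1]); d=m['C'][:3,:3]@d; return m['C'][:3,3],d/np.linalg.norm(d)
def onz(m,u,v,z):
    o,d=ray(m,u,v); return o+d*(z-o[2])/d[2]
def proj(m,p):
    q=np.linalg.inv(m['C'])@np.append(p,1); return m['cx']+m['fx']*q[0]/q[2], m['cy']+m['fy']*q[1]/q[2]
def tri(a,b): # a,b=(m,u,v)
    o1,d1=ray(*a);o2,d2=ray(*b)
    s=np.linalg.lstsq(np.c_[d1,-d2],o2-o1,rcond=None)[0]
    p,q=o1+d1*s[0],o2+d2*s[1]; return (p+q)/2,np.linalg.norm(p-q)
E
python3 - <<'E'
from h import *
for n in('scene','top'):
    im,m=shot(n,n+'0'); print(n,im.shape,m['fx'],m['C'].round(3).tolist())
T,o=tool();print(T.round(3),o)
print(np.array(viewer.camera_model('wrist')['tool_from_camera']).round(3),bot.grip_point_offset,dir(bot))
a=[cv2.imread(f'pics/{n}0.png') for n in('scene','top')]
cv2.imwrite('pics/both.png',a[0])
E
```

```text
pics
scene (384, 512, 3) 383.5366531673433 [[0.745, 0.516, -0.422, 1.175], [0.667, -0.592, 0.453, -0.648], [-0.016, -0.619, -0.785, 1.134], [0.0, 0.0, 0.0, 1.0]]
top (384, 512, 3) 476.1623550713993 [[-0.041, -0.971, 0.236, 0.325], [-0.999, 0.039, -0.01, -0.068], [0.0, -0.236, -0.972, 1.317], [0.0, 0.0, 0.0, 1.0]]
[[ 0.969 -0.     0.247  0.173]
 [-0.247 -0.001  0.969  0.678]
 [-0.    -1.    -0.001  0.213]
 [ 0.     0.     0.     1.   ]] {'clock': 0.1, 'qpos': array([ 1.28769506e+00,  3.79357150e-01,  1.73473566e+00,  3.19621883e-05,
        1.02848969e+00, -3.32904988e-02]), 'qd': array([-0.00036079, -0.0019175 , -0.00031423, -0.00105747, -0.00053538,
        0.00081948]), 'joint_efforts': array([-2.10321770e-03, -7.65030742e+01, -4.35289407e+01,  6.51470153e-02,
        3.98724340e-02, -3.95582549e-05]), 'eef_pos': array([0.17294525, 0.67792592, 0.21334655]), 'tcp_rot': array([ 0.70194129, -0.08816244,  0.08803306, -0.70125315]), 'force': array([0.09136908, 0.22917183, 0.34047795]), 'moment': array([-0.02616086, -0.02165324, -0.00938587]), 'grip_width': 1.000341186216783}
[[-0.001  0.965  0.264 -0.074]
 [-0.001 -0.264  0.965 -0.17 ]
 [ 1.     0.     0.001  0.001]
 [ 0.     0.     0.     1.   ]] 0.0188 ['Unreachable', '__class__', '__delattr__', '__dict__', '__dir__', '__doc__', '__eq__', '__format__', '__ge__', '__getattribute__', '__getstate__', '__gt__', '__hash__', '__init__', '__init_subclass__', '__le__', '__lt__', '__module__', '__ne__', '__new__', '__reduce__', '__reduce_ex__', '__repr__', '__setattr__', '__sizeof__', '__str__', '__subclasshook__', '__weakref__', 'grip_point_offset']
```

View pics/scene0.png

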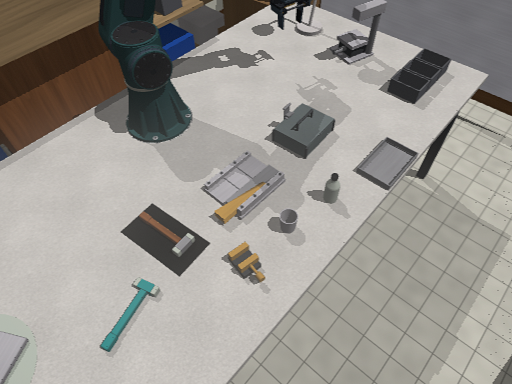

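View pics/top0.png

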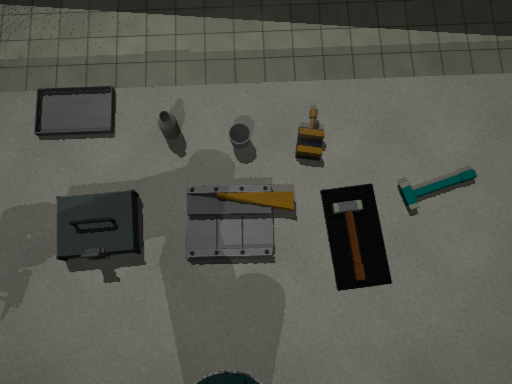

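```bash
python3 - <<'E'
import cv2,numpy as np
t=cv2.imread('pics/top0.png');s=cv2.imread('pics/scene0.png')
k=cv2.INTER_CUBIC
a=cv2.resize(t[175:295,45:245],None,fx=4,fy=4,interpolation=k)
cv2.imwrite('pics/c1.png',a)
b=cv2.resize(t[175:295,185:385],None,fx=4,fy=4,interpolation=k)
cv2.imwrite('pics/c2.png',b)
c=cv2.resize(s[90:270,115:345],None,fx=3.4,fy=3.3,interpolation=k)
cv2.imwrite('pics/c3.png',cv2.resize(s[90:240,195:345],None,fx=4,fy=4,interpolation=k))
E
```

```text
(no output)
```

View pics/c1.png

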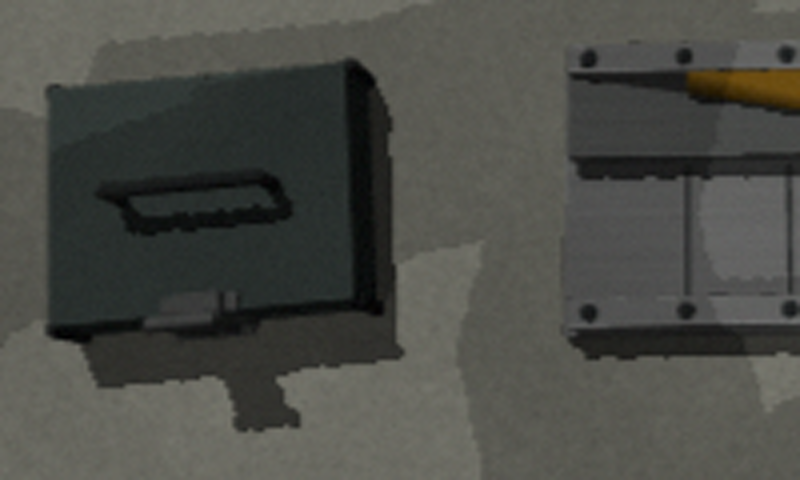

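View pics/c3.png

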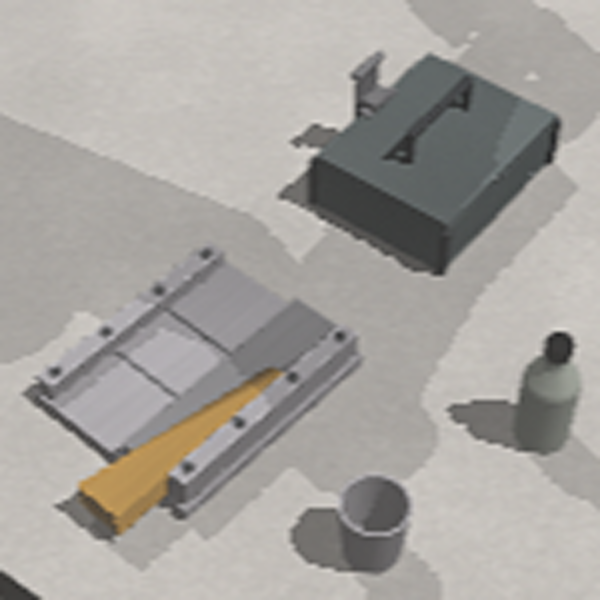

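The images show the case at top-view left (lid corners ≈ (57,197),(132.5,190.5),(133,251),(57.5,258)), latch near (90,250), fixture in the middle with the wedge pointing right, and mallets. Two mallets: the brown-handled grey-headed one on the black mat (top 348,207) and a turquoise one (top 408,193). The first fits (it's on the mat), and the turquoise one is to be left alone.

```bash
python3 - <<'E'
from h import *
ms={n:shot(n)[1] for n in('scene','top')}
t=lambda x,y:(45+x/4,175+y/4); s=lambda x,y:(195+x/4,90+y/4)
T=lambda p,q:(lambda r:print(p,q,r[0].round(4),round(r[1],4)))(tri((ms['top'],*t(*p)),(ms['scene'],*s(*q))))
print('lid');
C=[onz(ms['top'],*t(*p),.068) for p in[(48,88),(350,62),(352,305),(50,332)]]
C2=[onz(ms['scene'],*s(*q),.068) for q in[(557,118),(447,222),(315,158),(432,55)]]
print(np.round(C,4),np.round(C2,4))
T((48,88),(557,118));T((350,62),(447,222));T((352,305),(315,158));T((50,332),(432,55))
print('handle');T((100,188),(468,82));T((272,178),(390,155))
print('latch');T((150,320),(383,55));T((215,318),(355,75));T((160,298),(383,55));T((225,295),(355,75))
print('fixture corners')
print([onz(ms['top'],*t(*p),z).round(4) for p,z in [((568,45),.047),((568,325),.035)]])
# blobs
im=cv2.imread('pics/top0.png');hsv=cv2.cvtColor(im,cv2.COLOR_BGR2HSV)
def blob(mask,z,name,n=1):
    cs=sorted(cv2.findContours(mask.astype(np.uint8),0,2)[0],key=cv2.contourArea)[::-1][:n]
    for c in cs:
        r=cv2.minAreaRect(c);b=cv2.boxPoints(r)
        print(name,r, np.array([onz(ms['top'],*p,z)[:2] for p in b]).round(4).tolist(), onz(ms['top'],*r[0],z).round(4))
h,S,V=cv2.split(hsv);sub=np.zeros(h.shape,bool);sub[175:300,300:395]=1
print(hsv[243,353],hsv[207,347],hsv[270,375],hsv[200,260])
blob((h<15)&(S>110)&(V>50)&sub,.018,'handle')
blob((V<45)&sub,.004,'mat')
blob((S<50)&(V>100)&sub&(np.indices(h.shape)[1]<370)&(np.indices(h.shape)[1]>330)&(np.indices(h.shape)[0]>195)&(np.indices(h.shape)[0]<220),.032,'head')
w=np.zeros(h.shape,bool);w[175:220,200:300]=1
blob((h>10)&(h<30)&(S>150)&w,.046,'wedge')
E
```

```text
lid
[[0.6089 0.4341 0.068 ]
 [0.6186 0.2323 0.068 ]
 [0.4559 0.2282 0.068 ]
 [0.4464 0.424  0.068 ]] [[0.6139 0.432  0.068 ]
 [0.6184 0.2412 0.068 ]
 [0.4654 0.2259 0.068 ]
 [0.4578 0.4272 0.068 ]]
(48, 88) (557, 118) [0.6107 0.437  0.0623] 0.0013
(350, 62) (447, 222) [0.6196 0.2338 0.0729] 0.0066
(352, 305) (315, 158) [0.4581 0.2321 0.0582] 0.0037
(50, 332) (432, 55) [0.4501 0.4315 0.0589] 0.009
handle
(100, 188) (468, 82) [0.5338 0.3832 0.1023] 0.0003
(272, 178) (390, 155) [0.5336 0.2706 0.0864] 0.0161
latch
(150, 320) (383, 55) [0.4489 0.3468 0.1124] 0.006
(215, 318) (355, 75) [0.4477 0.3049 0.1132] 0.0038
(160, 298) (383, 55) [0.4597 0.3347 0.1267] 0.0024
(225, 295) (355, 75) [0.459  0.2929 0.128 ] 0.0
fixture corners
[array([0.6295, 0.0884, 0.047 ]), array([0.4403, 0.0917, 0.035 ])]
[ 13 210  63] [60  7 71] [ 0 51  5] [ 20 216 105]
handle ((354.05767822265625, 245.28848266601562), (69.62122344970703, 8.23687744140625), 78.69007110595703) [[0.5459, -0.3391], [0.5495, -0.3619], [0.3631, -0.3815], [0.3598, -0.3595]] [ 0.453  -0.3606  0.018 ]
mat ((355.71771240234375, 236.46246337890625), (103.37136840820312, 54.40419387817383), 80.21759033203125) [[0.6133, -0.2823], [0.634, -0.4366], [0.3497, -0.455], [0.3313, -0.3082]] [ 0.4785 -0.3706  0.004 ]
head ((335.9615783691406, 206.80770874023438), (8.236878395080566, 3.53009033203125), 78.69007110595703) [[0.5692, -0.3115], [0.5708, -0.3212], [0.5481, -0.3237], [0.5466, -0.3141]] [ 0.5586 -0.3176  0.032 ]
wedge ((255.09597778320312, 201.32008361816406), (18.995309829711914, 75.98123931884766), 88.72696685791016) [[0.6084, 0.007], [0.6048, -0.2008], [0.5521, -0.1986], [0.5557, 0.0072]] [ 0.5801 -0.0963  0.046 ]
```

View pics/c2.png

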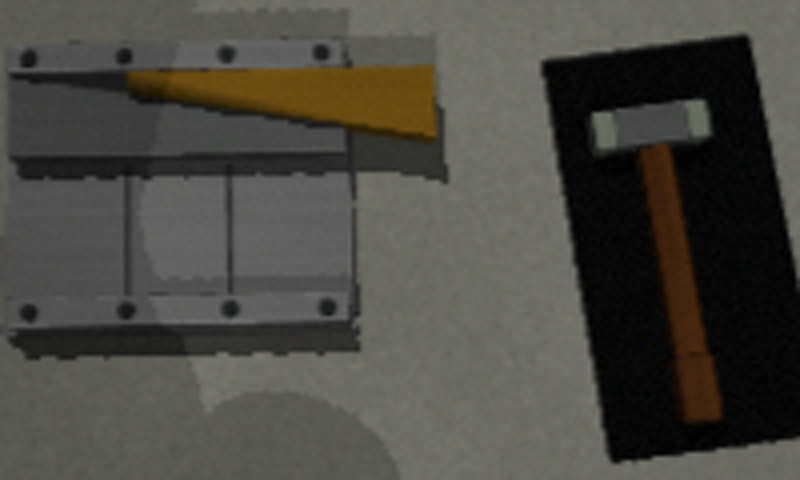

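```bash
cat >> h.py <<'E'
def head():
    T,_=tool(); return np.degrees(np.arctan2(T[1,2],T[0,2]))
def plan(p,heading=None,frm=None,fh=None):
    """units to go from TCP frm (now) to world p, after turning tool z to heading (deg)"""
    T,o=tool(); a=T[:3,3] if frm is None else np.array(frm); h0=head() if fh is None else fh
    h1=h0 if heading is None else heading
    dt=-((h1-h0+180)%360-180)/360
    z=np.array([np.cos(np.radians(h1)),np.sin(np.radians(h1)),0]);y=np.array([0,0,-1.]);x=np.cross(y,z)
    d=np.array(p)-a
    print('turn',round(dt,4),'then xyz units',(np.array([x@d,y@d,z@d])/.75).round(4),'to',np.round(p,4))
def fr(c,yaw,x,y,z): # case/fixture frame to world
    q=R.from_euler('z',yaw).apply([x,y,z]); return q+np.array([c[0],c[1],0])
E
python3 - <<'E'
from h import *
c=(.534,.330);a=.048
p=fr(c,a,-.045,0,.2133);plan(p,92.75)
for x,z in[(-.045,.092),(-.155,.092),(-.155,.22)]:
  q=fr(c,a,x,0,z);plan(q,frm=p,fh=92.75);p=q
E
```

```text
turn -0.0474 then xyz units [ 3.985e-01  3.000e-04 -4.866e-01] to [0.4891 0.3278 0.2133]
turn -0.0 then xyz units [0.     0.1617 0.    ] to [0.4891 0.3278 0.092 ]
turn -0.0 then xyz units [-0.1467  0.     -0.    ] to [0.3792 0.3226 0.092 ]
turn -0.0 then xyz units [ 0.     -0.1707  0.    ] to [0.3792 0.3226 0.22  ]
```

Emit:
send_rows:
  moves:
    - [0, 0, 0, -0.0237, 1]
    - [0, 0, 0, -0.0237, 1]
    - [0.0448, 0, -0.0547, 0, 1]
    - [0.0448, 0, -0.0547, 0, 1]
    - [0.0448, 0, -0.0547, 0, 1]

```text
clock: 0.82
eef_pos: [0.2804, 0.5588, 0.2138]
tcp_rot: [0.707, 0.017, -0.017, -0.707]
force: [0.1, 1.1, -0.6]
grip_width: 0.485
```

Emit:
send_rows:
  moves:
    - [0.0448, 0, -0.0547, 0, 1]
    - [0.0448, 0, -0.0547, 0, 1]
    - [0.0448, 0, -0.0547, 0, 1]
    - [0.0448, 0, -0.0547, 0, 1]
    - [0.0448, 0, -0.0547, 0, 1]

```text
clock: 1.45
eef_pos: [0.4582, 0.3619, 0.214]
tcp_rot: [-0.707, -0.017, 0.017, 0.707]
force: [0.7, 0.5, 0.5]
grip_width: 0.004
```

Emit:
send_rows:
  moves:
    - [0.04, 0, -0.0487, 0, 1]
    - [0, 0, 0, 0, 1]
    - [0, 0, 0, 0, 1]
    - [0, 0, 0, 0, 1]
    - [0, 0, 0, 0, 1]

```text
clock: 2.08
eef_pos: [0.4884, 0.329, 0.2139]
tcp_rot: [0.707, 0.017, -0.017, -0.707]
force: [-0.4, -0.6, 0.2]
grip_width: 0.006
```

```bash
python3 - <<'E'
from h import *
im,m=shot('wrist','w1')
c=(.534,.330);a=.048
plan(fr(c,a,-.045,0,.2133),92.75)
print(head(),tool()[1]['clock'],m['fx'])
for n,q in dict(h1=(0,.05,.103),h2=(0,-.05,.103),l1=(-.089,.022,.11),l2=(-.089,-.022,.11),c1=(.08,.1,.068),c2=(.08,-.1,.068),c3=(-.08,-.1,.068),c4=(-.08,.1,.068)).items():
    u=proj(m,fr(c,a,*q));print(n,np.round(u));cv2.circle(im,(int(u[0]),int(u[1])),3,(0,0,255),1)
cv2.imwrite('pics/w1b.png',cv2.resize(im,(768,576)))
E
```

```text
turn 0.0002 then xyz units [ 0.0006  0.0008 -0.0014] to [0.4891 0.3278 0.2133]
92.81094131343598 2.125 277.9854700320459
h1 [303. 229.]
h2 [211. 229.]
l1 [280. 148.]
l2 [235. 148.]
c1 [335. 276.]
c2 [180. 276.]
c3 [169. 151.]
c4 [346. 152.]
```

View pics/w1b.png

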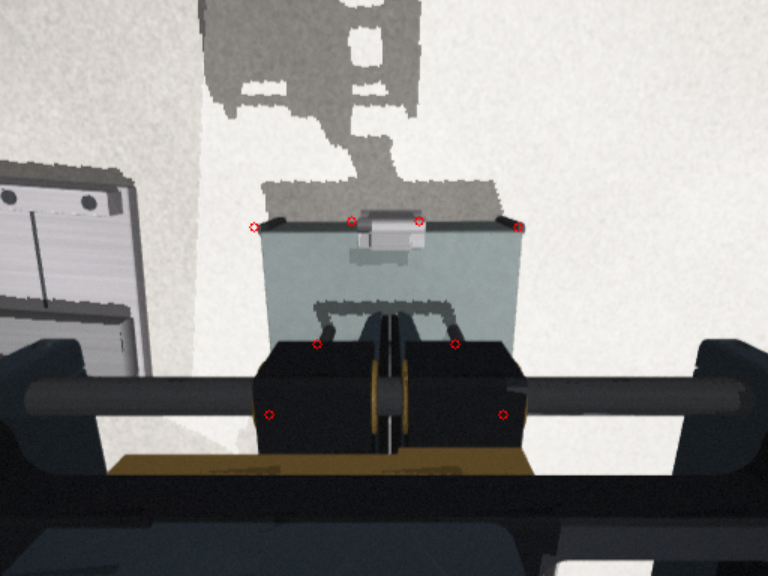

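Wrist view confirms the latch bar at (393,232)/1.5 and the handle legs near the prediction. The shut fingers are between latch and handle, so I push the latch out.

Emit:
send_rows:
  moves:
    - [0, 0.054, 0.002, 0, 1]
    - [0, 0.054, 0.002, 0, 1]
    - [0, 0.054, 0.001, 0, 1]
    - [0, 0, 0, 0, 1]
    - [-0.03, 0, 0, 0, 1]

```text
clock: 2.75
eef_pos: [0.4675, 0.3317, 0.0938]
tcp_rot: [-0.707, -0.017, 0.016, 0.707]
force: [5.3, 0.4, -0.5]
grip_width: 0.007
```

Emit:
send_rows:
  moves:
    - [-0.03, 0, 0, 0, 1]
    - [-0.03, 0, 0, 0, 1]
    - [-0.03, 0, 0, 0, 1]
    - [-0.03, 0, 0, 0, 1]
    - [0, 0, 0, 0, 1]

```text
clock: 3.38
eef_pos: [0.3747, 0.3265, 0.0924]
tcp_rot: [0.707, 0.017, -0.018, -0.707]
force: [0.3, -0.4, 0.3]
grip_width: 0.009
```

Emit:
send_rows:
  moves:
    - [0, 0, 0, 0, 1]
    - [0, 0, 0, 0, 1]
    - [0, -0.07, 0, 0, 1]
    - [0, -0.07, 0, 0, 1]
    - [0, -0.07, 0, 0, 1]

```text
clock: 4.0
eef_pos: [0.3768, 0.3265, 0.2517]
tcp_rot: [0.707, 0.017, -0.017, -0.707]
force: [-0.0, 0.6, 1.3]
grip_width: 0.004
```

```bash
python3 - <<'E'
from h import *
a,_=shot('wrist'); b,_=shot('scene'); 
v=cv2.resize(b[90:190,250:350],(384,384))
cv2.imwrite('pics/l1.png',np.hstack([cv2.resize(a,(400,384)),v]));print(head(),tool()[1]['eef_pos'])
E
```

```text
92.72416119040345 [0.37903743 0.32833638 0.25542815]
```

View pics/l1.png

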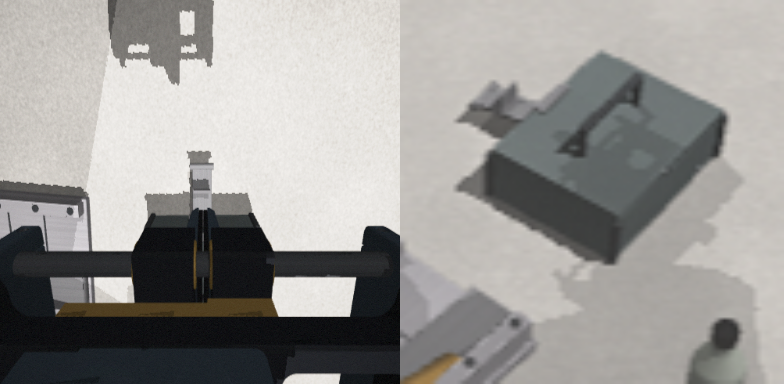

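Latch arm now lies out and down (right panel (490,95)). Next: grip the lid handle.

```bash
python3 - <<'E'
from h import *
c=(.534,.332);a=.048
h=np.degrees(a)
p=fr(c,a,0,0,.2554);plan(p)
plan(fr(c,a,0,0,.095),h,frm=p)
# arc in case frame: dx->tool z, dz->-tool y
f=lambda th:np.array([.08+.0908*np.cos(np.radians(151.7)-th),.06+.0908*np.sin(np.radians(151.7)-th)])
for t in np.arange(0,1.3,.125): print(round(t+.125,3),((f(t+.125)-f(t))/.75).round(4)*[1,-1])
E
```

```text
turn -0.0 then xyz units [ 0.2066  0.     -0.0049] to [0.534  0.332  0.2554]
turn 0.2499 then xyz units [0.     0.2139 0.    ] to [0.534 0.332 0.095]
0.125 [ 0.008  -0.0128]
0.25 [ 0.0095 -0.0117]
0.375 [ 0.0109 -0.0105]
0.5 [ 0.0121 -0.009 ]
0.625 [ 0.0132 -0.0074]
0.75 [ 0.014  -0.0057]
0.875 [ 0.0146 -0.004 ]
1.0 [ 0.015  -0.0021]
1.125 [ 0.0151 -0.0002]
1.25 [0.015  0.0017]
1.375 [0.0147 0.0035]
```

Emit:
send_rows:
  moves:
    - [0.0689, 0, -0.0016, 0, 0.4]
    - [0.0689, 0, -0.0016, 0, 0.4]
    - [0.0688, 0, -0.0017, 0, 0.4]
    - [0, 0, 0, 0.0278, 0.4]
    - [0, 0, 0, 0.0278, 0.4]

```text
clock: 4.72
eef_pos: [0.5322, 0.3299, 0.2487]
tcp_rot: [0.699, -0.109, 0.108, -0.698]
force: [-1.0, -0.0, -0.3]
grip_width: 0.52
```

Emit:
send_rows:
  moves:
    - [0, 0, 0, 0.0278, 0.4]
    - [0, 0, 0, 0.0278, 0.4]
    - [0, 0, 0, 0.0278, 0.4]
    - [0, 0, 0, 0.0278, 0.4]
    - [0, 0, 0, 0.0278, 0.4]

```text
clock: 5.35
eef_pos: [0.5317, 0.3302, 0.249]
tcp_rot: [0.588, -0.394, 0.394, -0.587]
force: [-0.0, 0.5, -0.5]
grip_width: 0.598
```

Emit:
send_rows:
  moves:
    - [0, 0, 0, 0.0278, 0.4]
    - [0, 0, 0, 0.0276, 0.4]
    - [0, 0.06, 0, 0, 0.4]
    - [0, 0, 0, 0, 0.4]
    - [0, 0, 0, 0, 0.4]

```text
clock: 5.98
eef_pos: [0.5319, 0.3306, 0.2056]
tcp_rot: [-0.512, 0.488, -0.488, 0.512]
force: [-0.2, 0.5, -0.2]
grip_width: 0.597
```

```bash
python3 - <<'E'
from h import *
c=(.534,.332);a=.048
plan(fr(c,a,0,0,.095),np.degrees(a))
im,m=shot('wrist','w2');cv2.imwrite('pics/w2.png',cv2.resize(im,(640,480)))
for y in(-.05,.05):print(np.array(proj(m,fr(c,a,0,y,.103)))*1.25)
E
```

```text
turn 0.0 then xyz units [-0.0018  0.1475  0.0029] to [0.534 0.332 0.095]
[325.38460156 296.12216959]
[325.59751652 177.16192233]
```

View pics/w2.png

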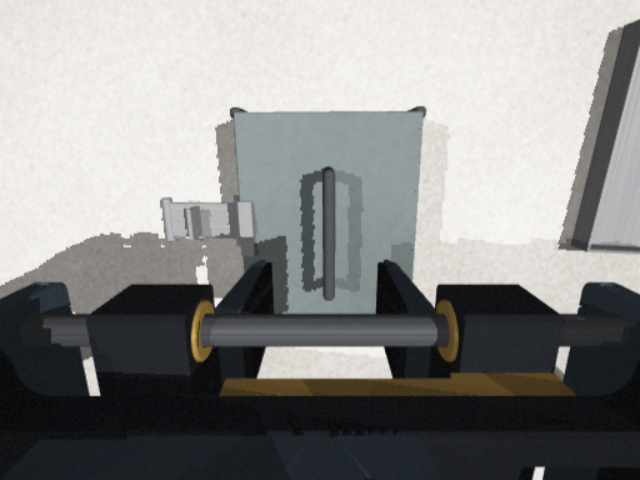

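Handle seen at u≈328, within 2 px of the prediction; descend, grip and swing the lid along its arc.

Emit:
send_rows:
  moves:
    - [-0.002, 0.05, 0.0045, 0, 0.4]
    - [0, 0.05, 0, 0, 0.4]
    - [0, 0.0475, 0, 0, 0.4]
    - [0, 0, 0, 0, 1]
    - [0, 0, 0, 0, 1]
  force: 25

```text
clock: 6.65
eef_pos: [0.5358, 0.3327, 0.0963]
tcp_rot: [-0.511, 0.488, -0.488, 0.513]
force: [-0.6, -0.2, -0.8]
grip_width: 0.408
```

Emit:
send_rows:
  moves:
    - [0, 0, 0, 0, 1]
    - [0, 0, 0, 0, 1]
    - [0, -0.0128, 0.008, 0, 1]
    - [0, -0.0117, 0.0095, 0, 1]
    - [0, -0.0105, 0.0109, 0, 1]

```text
clock: 7.28
eef_pos: [0.5513, 0.3327, 0.1207]
tcp_rot: [0.515, -0.49, 0.486, -0.508]
force: [-37.9, 1.6, 27.5]
grip_width: 0.102
```

```bash
python3 - <<'E'
from h import *
c=(.534,.332);a=.048
p=.08+.0908*np.cos(np.radians(151.7)-.375),.06+.0908*np.sin(np.radians(151.7)-.375)-.008
plan(fr(c,a,p[0],0,p[1]));o=tool()[1];print(o['force'],o['grip_width'])
E
```

```text
turn -0.0 then xyz units [-0.0002 -0.0009  0.0054] to [0.5554 0.333  0.1213]
[-37.9368288    1.57576446  27.48039897] 0.10202552405524885
```

Emit:
send_rows:
  moves:
    - [0, -0.003, -0.0026, 0, 1]
    - [0, 0, 0, 0, 1]
    - [0, 0, 0, 0, 1]
    - [0, 0, 0, 0, 1]
    - [0, 0, 0, 0, 1]

```text
clock: 7.9
eef_pos: [0.5532, 0.3329, 0.1232]
tcp_rot: [0.513, -0.488, 0.487, -0.511]
force: [-10.0, -0.7, 5.7]
grip_width: 0.102
```

```bash
python3 - <<'E'
from h import *
o=tool()[1];print(o['eef_pos'],o['force'],o['moment'],o['grip_width'])
v,_=shot('scene','s2');cv2.imwrite('pics/s2.png',cv2.resize(v[70:190,250:370],(480,480),interpolation=2))
E
```

```text
[0.5531543  0.33286288 0.12323136] [-10.04289392  -0.72422095   5.66436761] [-0.22176477  1.97360285  0.11509564] 0.10155126652150256
```

View pics/s2.png

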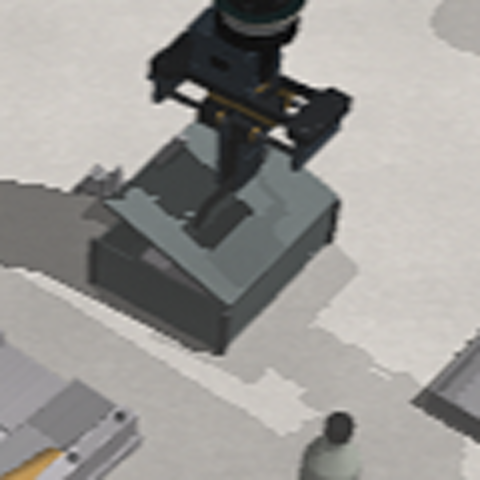

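Emit:
send_rows:
  moves:
    - [0, -0.0105, 0.0115, 0, 1]
    - [0, -0.009, 0.012, 0, 1]
    - [0, -0.0075, 0.013, 0, 1]
    - [0, 0, 0, 0, 1]
    - [0, 0, 0, 0, 1]

```text
clock: 8.57
eef_pos: [0.5817, 0.3344, 0.1433]
tcp_rot: [-0.512, 0.488, -0.488, 0.512]
force: [1.8, -0.1, -2.4]
grip_width: 0.103
```

```bash
python3 - <<'E'
from h import *
o=tool()[1];print(o['eef_pos'],o['force'],o['moment'],o['grip_width'])
E
```

```text
[0.58171795 0.33438295 0.14331697] [ 1.84806479 -0.07580989 -2.3878669 ] [-0.00761975 -0.14339754  0.14641784] 0.10315867285963931
```

Emit:
send_rows:
  moves:
    - [0, 0, 0, 0, 0.75]
    - [0, 0, 0, 0, 0.75]
    - [0, 0.012, 0, 0, 0.75]
    - [0, 0, 0, 0, 1]
    - [0, 0, 0, 0, 1]

```text
clock: 9.2
eef_pos: [0.5812, 0.3342, 0.1336]
tcp_rot: [0.512, -0.488, 0.488, -0.512]
force: [1.7, 0.7, -5.4]
grip_width: 0.102
```

Emit:
send_rows:
  moves:
    - [0, 0, 0, 0, 1]
    - [0, -0.0053, 0.0142, 0, 1]
    - [0, -0.0036, 0.0147, 0, 1]
    - [0, 0, 0, 0, 1]
    - [0, 0, 0, 0, 1]

```text
clock: 9.82
eef_pos: [0.6032, 0.3353, 0.1405]
tcp_rot: [-0.512, 0.488, -0.488, 0.512]
force: [2.5, 1.1, -9.3]
grip_width: 0.103
```

```bash
python3 - <<'E'
from h import *
o=tool()[1];print(o['eef_pos'],o['force'],o['moment'],o['grip_width'])
E
```

```text
[0.60320691 0.33531382 0.14053741] [ 2.48909009  1.0608153  -9.32758655] [ 0.10360114 -0.42152022  0.077967  ] 0.10313711924638402
```

Emit:
send_rows:
  moves:
    - [0, -0.001, 0.0151, 0, 1]
    - [0, 0.001, 0.0151, 0, 1]
    - [0, 0.002, 0.009, 0, 1]
    - [0, 0, 0, 0, 1]
    - [0, 0, 0, 0, 1]

```text
clock: 10.45
eef_pos: [0.6334, 0.337, 0.1399]
tcp_rot: [-0.511, 0.487, -0.488, 0.513]
force: [1.6, -1.4, 3.7]
grip_width: 0.102
```

```bash
python3 - <<'E'
from h import *
o=tool()[1];print(o['eef_pos'],o['force'],o['moment'],o['grip_width'])
p=o['eef_pos']+[0,0,.01];d=p-[.6165,0,.06];print(np.hypot(d[0],d[2]),np.radians(151.7)-np.arctan2(d[2],d[0]))
E
```

```text
[0.63338646 0.33695398 0.13989479] [ 1.62420643 -1.37884144  3.71527427] [-0.26787522 -0.23371448  0.13445772] 0.10225114866474848
0.09146707044873253 1.2625512121507334
```

Emit:
send_rows:
  moves:
    - [0, 0, 0, 0, 0.65]
    - [0, 0, 0, 0, 0.65]
    - [0, -0.05, 0, 0, 0.65]
    - [0, -0.075, 0, 0, 1]
    - [0, -0.075, 0, 0, 1]

```text
clock: 11.08
eef_pos: [0.6319, 0.3367, 0.2905]
tcp_rot: [0.512, -0.488, 0.488, -0.512]
force: [0.1, -0.1, 0.6]
grip_width: 0.161
```

Emit:
send_rows:
  moves:
    - [0, 0, -0.07, 0, 1]
    - [0, 0, -0.07, 0, 1]
    - [0, 0.065, 0, 0, 1]
    - [0, 0.068, 0, 0, 1]
    - [0, 0, 0, 0, 1]

```text
clock: 11.7
eef_pos: [0.5253, 0.3307, 0.1864]
tcp_rot: [0.514, -0.488, 0.487, -0.51]
force: [0.5, 0.0, 0.3]
grip_width: 0.007
```

Emit:
send_rows:
  moves:
    - [0, 0, 0.02, 0, 1]
    - [0, 0, 0.02, 0, 1]
    - [0, 0, 0.02, 0, 1]
    - [0, 0, 0.015, 0, 1]
    - [0, 0, 0, 0, 1]

```text
clock: 12.32
eef_pos: [0.5847, 0.3344, 0.1895]
tcp_rot: [-0.512, 0.488, -0.488, 0.512]
force: [-0.4, -0.5, -0.1]
grip_width: 0.004
```

```bash
python3 - <<'E'
from h import *
o=tool()[1];print(o['eef_pos'],o['force'],o['qpos'])
E
```

```text
[0.58465365 0.33439716 0.18953516] [-0.38268673 -0.50367938 -0.13441269] [ 4.84989494e-01  3.66008065e-01  1.80260784e+00 -1.37613371e-04
  9.72456390e-01  4.37525349e-01]
```

Emit:
send_rows:
  moves:
    - [0, 0, -0.067, 0, 0.5]
    - [0, -0.06, 0, 0, 0.5]
    - [0.04, -0.06, 0, 0, 0.5]
    - [0.08, 0, 0, 0, 0.5]
    - [0, 0, 0, 0, 0.5]

```text
clock: 12.95
eef_pos: [0.5377, 0.2396, 0.2801]
tcp_rot: [-0.511, 0.488, -0.489, 0.511]
force: [-0.5, -0.3, 1.1]
grip_width: 0.495
```

```bash
python3 - <<'E'
from h import *
import pickle
im,m=shot('wrist','w3');pickle.dump(m,open('w3.pkl','wb'));t,_=shot('top','t3');print(tool()[1]['eef_pos'],head())
cv2.imwrite('pics/w3c.png',np.vstack([cv2.resize(im[0:260],None,fx=1.5,fy=1.5),cv2.resize(t[180:270,40:308],(768,258))])[:600])
E
```

```text
[0.53773231 0.24192862 0.27955053] 2.690207820142294
```

View pics/w3c.png

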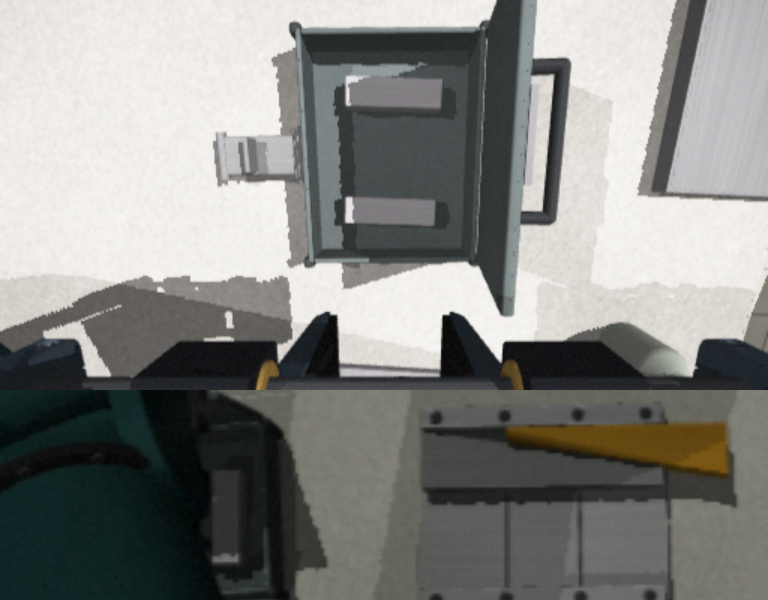

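Lid stands just past vertical; two bars are visible, tops centred near (396,94) and (392,211) in the 1.5x view.

```bash
python3 - <<'E'
from h import *
import pickle
m=pickle.load(open('w3.pkl','rb'));im=cv2.imread('pics/w3.png').astype(int)
b,g,r=im[...,0],im[...,1],im[...,2]
sub=np.zeros(b.shape,bool);sub[45:160,215:305]=1
k=((r>95)&(r-g>-8)&(g<235)&sub).astype(np.uint8);k=cv2.morphologyEx(k,2,np.ones((3,3)))
for c in sorted(cv2.findContours(k,0,2)[0],key=cv2.contourArea)[-3:]:
    rc=cv2.minAreaRect(c);P=np.array([onz(m,*p,.031)[:2] for p in cv2.boxPoints(rc)])
    print(np.array(rc[0]),rc[1],cv2.contourArea(c),P.mean(0).round(4));print(P.round(4).tolist())
    
for n,u in dict(A=[(350,78),(442,82),(441,109),(349,106)],B=[(351,197),(435,200),(434,226),(351,224)]).items():
    P=np.array([onz(m,x/1.5,y/1.5,.031)[:2] for x,y in u]);d=P[1]-P[0];print(n,P.round(4).tolist(),P.mean(0).round(4),np.hypot(*d),np.degrees(np.arctan2(d[1],d[0])))
# case rim corners
P=np.array([onz(m,x/1.5,y/1.5,.060)[:2] for x,y in[(299,30),(484,30),(474,262),(311,262)]]);print('rim',P.round(4).tolist(),P.mean(0))
E
```

```text
[259.4548645  140.30879211] (59.516357421875, 17.748071670532227) 983.0 [0.5374 0.2802]
[[0.493, 0.2667], [0.4934, 0.2927], [0.5812, 0.2938], [0.5822, 0.2677]]
[261.837677    60.68107605] (64.25949096679688, 20.391677856445312) 1212.0 [0.5357 0.389 ]
[[0.491, 0.3751], [0.4914, 0.4011], [0.5796, 0.4029], [0.5808, 0.3769]]
A [[0.496, 0.3982], [0.5805, 0.3988], [0.5814, 0.3758], [0.4956, 0.3744]] [0.5384 0.3868] 0.08447656060954196 0.3952872990387507
B [[0.4993, 0.2916], [0.582, 0.2926], [0.5829, 0.2671], [0.4999, 0.2652]] [0.541  0.2791] 0.08275124198650237 0.6412126636342301
rim [[0.4557, 0.4268], [0.609, 0.4339], [0.6203, 0.238], [0.465, 0.2308]] [0.53749955 0.33238368]
```

Emit:
send_rows:
  moves:
    - [0.078, 0, 0, 0, 0.5]
    - [0.078, 0, 0, 0, 0.5]
    - [0.078, 0, 0, 0, 0.5]
    - [0.078, 0, 0, 0, 0.5]
    - [0.078, 0, 0, 0, 0.5]

```text
clock: 13.68
eef_pos: [0.5521, -0.0508, 0.2793]
tcp_rot: [-0.512, 0.488, -0.487, 0.512]
force: [-0.1, 0.6, 0.3]
grip_width: 0.498
```

Emit:
send_rows:
  moves:
    - [0.078, 0, 0, 0, 0.5]
    - [0, 0, 0, 0, 0.5]
    - [0, 0, 0, 0, 0.5]
    - [0, 0, 0, 0, 0.5]
    - [0, 0, 0, 0, 0.5]

```text
clock: 14.3
eef_pos: [0.5548, -0.1073, 0.2795]
tcp_rot: [-0.512, 0.487, -0.487, 0.512]
force: [0.5, 0.3, 0.3]
grip_width: 0.497
```

```bash
python3 - <<'E'
from h import *
import pickle
im,m=shot('wrist','w4');pickle.dump(m,open('w4.pkl','wb'));print(tool()[1]['eef_pos'],head())
cv2.imwrite('pics/w4c.png',cv2.resize(im[0:290,60:460],(800,580),interpolation=2))
E
```

```text
[ 0.55480442 -0.10754842  0.27951746] 2.828286922822789
```

View pics/w4c.png

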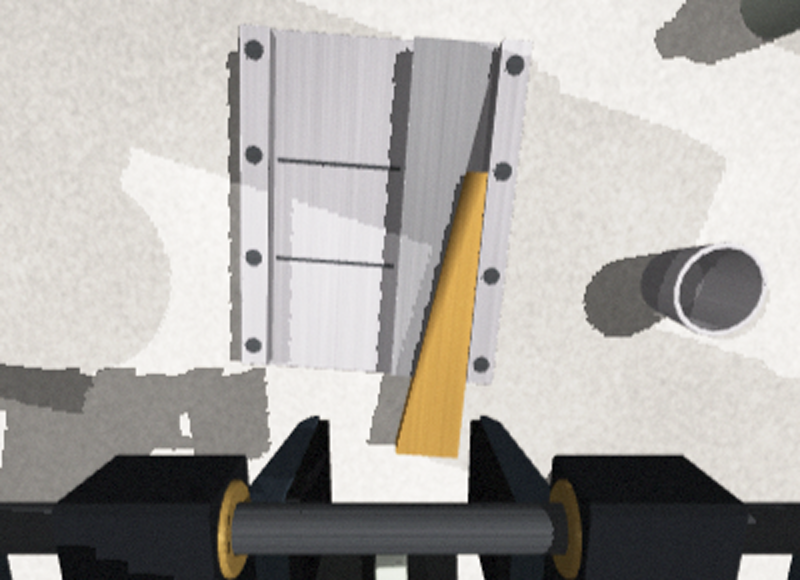

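The view shows the fence (inner edge u≈270), jaw (face u≈413→395), wedge thick end at (428,455), rail on the right, and two plate grooves.

```bash
python3 - <<'E'
from h import *
import pickle
m=pickle.load(open('w4.pkl','rb'))
w=lambda x,y,z:onz(m,60+x/2,y/2,z)[:2].round(4)
L=dict(fence_in=[(271,30,.035),(268,362,.035)],fence_out=[(240,25,.035),(240,361,.035)],rail_in=[(502,42,.047),(466,380,.047)],jaw=[(413,38,.037),(393,372,.037)],g1=[(278,160,.015),(398,169,.015)],g2=[(277,258,.015),(392,266,.015)],
wend=[(396,452,.046),(458,457,.046)],bolts=[(254,49,.035),(254,345,.035)],rb=[(515,65,.047),(481,364,.047)])
for k,v in L.items():
    a,b=[w(*p) for p in v];d=b-a;print(k,a,b,np.hypot(*d).round(4),np.degrees(np.arctan2(d[1],d[0])).round(2))
E
```

```text
fence_in [0.4617 0.0922] [ 0.4572 -0.1326] 0.2248 -91.15
fence_out [0.4414 0.094 ] [ 0.4358 -0.1328] 0.2269 -91.41
rail_in [0.6126 0.0892] [ 0.6079 -0.1361] 0.2253 -91.2
jaw [0.5554 0.0916] [ 0.553  -0.1351] 0.2267 -90.61
g1 [0.4616 0.0144] [0.5495 0.0127] 0.0879 -1.11
g2 [ 0.4604 -0.0555] [ 0.5483 -0.0571] 0.0879 -1.04
wend [ 0.5584 -0.1969] [ 0.6069 -0.1986] 0.0485 -2.01
bolts [0.4504 0.0804] [ 0.4468 -0.1198] 0.2002 -91.03
rb [0.6223 0.0764] [ 0.618  -0.1232] 0.1996 -91.23
```

```bash
cat >> h.py <<'E'
CF=(.535,-.0215);YF=-.0201  # fixture
E
python3 - <<'E'
from h import *
p=np.array([.5365,.3880,.2795]);plan(p)
plan(p,91.5,frm=p)
plan([.5365,.388,.010],frm=p,fh=91.5)
q=fr(CF,YF,-.028,.045,.15);plan(q,88.85,frm=[.5365,.388,.15],fh=91.5)
E
```

```text
turn -0.0 then xyz units [-0.6611  0.      0.0082] to [0.5365 0.388  0.2795]
turn -0.2463 then xyz units [0. 0. 0.] to [0.5365 0.388  0.2795]
turn -0.0 then xyz units [0.     0.3593 0.    ] to [0.5365 0.388  0.01  ]
turn 0.0074 then xyz units [-0.0284  0.     -0.4859] to [0.5079 0.0241 0.15  ]
```

Emit:
send_rows:
  moves:
    - [-0.0735, 0, 0.001, 0, 0.6]
    - [-0.0735, 0, 0.001, 0, 0.6]
    - [-0.0735, 0, 0.001, 0, 0.6]
    - [-0.0735, 0, 0.001, 0, 0.6]
    - [-0.0735, 0, 0.001, 0, 0.6]

```text
clock: 14.98
eef_pos: [0.5448, 0.1693, 0.2797]
tcp_rot: [-0.512, 0.488, -0.488, 0.512]
force: [0.2, -0.5, -0.7]
grip_width: 0.399
```

Emit:
send_rows:
  moves:
    - [-0.0735, 0, 0.001, 0, 0.6]
    - [-0.0735, 0, 0.001, 0, 0.6]
    - [-0.0735, 0, 0.001, 0, 0.6]
    - [-0.0735, 0, 0, 0, 0.6]
    - [0, 0, 0, -0.0274, 0.6]

```text
clock: 15.6
eef_pos: [0.5359, 0.391, 0.2792]
tcp_rot: [-0.553, 0.44, -0.44, 0.553]
force: [-0.9, -0.6, 0.3]
grip_width: 0.404
```

Emit:
send_rows:
  moves:
    - [0, 0, 0, -0.0274, 0.6]
    - [0, 0, 0, -0.0274, 0.6]
    - [0, 0, 0, -0.0274, 0.6]
    - [0, 0, 0, -0.0274, 0.6]
    - [0, 0, 0, -0.0274, 0.6]

```text
clock: 16.23
eef_pos: [0.5365, 0.3878, 0.2795]
tcp_rot: [0.687, -0.169, 0.169, -0.687]
force: [-0.0, -0.2, -0.7]
grip_width: 0.401
```

Emit:
send_rows:
  moves:
    - [0, 0, 0, -0.0274, 0.6]
    - [0, 0, 0, -0.0274, 0.6]
    - [0, 0, 0, -0.0271, 0.6]
    - [0, 0.07, 0, 0, 0.6]
    - [0, 0.07, 0, 0, 0.6]

```text
clock: 16.85
eef_pos: [0.5368, 0.388, 0.1738]
tcp_rot: [-0.707, -0.01, 0.009, 0.707]
force: [0.5, -0.3, -0.5]
grip_width: 0.403
```

Emit:
send_rows:
  moves:
    - [0, 0, 0, 0, 0.6]
    - [0, 0, 0, 0, 0.6]
    - [0, 0, 0, 0, 0.6]
    - [0, 0, 0, 0, 0.6]
    - [0, 0, 0, 0, 0.6]

```text
clock: 17.48
eef_pos: [0.5371, 0.3875, 0.1753]
tcp_rot: [-0.707, -0.009, 0.008, 0.707]
force: [0.2, 0.5, -0.1]
grip_width: 0.403
```

```bash
python3 - <<'E'
from h import *
plan([.5365,.388,.010],91.5);o=tool()[1];print(o['force'],head())
im,m=shot('wrist','w5')
cv2.imwrite('pics/w5c.png',im)
E
```

```text
turn -0.0002 then xyz units [-0.0008  0.2204  0.0006] to [0.5365 0.388  0.01  ]
[ 0.19963932  0.53575659 -0.13629964] 91.41897916443727
```

View pics/w5c.png

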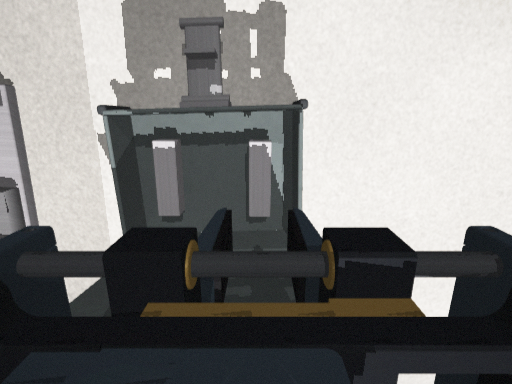

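```bash
python3 - <<'E'
from h import *
import pickle
m=shot('wrist')[1];m3=pickle.load(open('w3.pkl','rb'))
for n,u in dict(A=[(249,157),(271,156),(270,216),(251,217)],B=[(154,157),(176,156),(180,215),(162,216)]).items():
    P=np.array([onz(m,x,y,.031)[:2] for x,y in u]);print(n,P.round(4).tolist(),P.mean(0).round(4))
# height by triangulation of -x top corners with w3 (1.5x coords)
print(tri((m,271,156),(m3,350/1.5,78/1.5)),tri((m,249,157),(m3,349/1.5,106/1.5)))
E
```

```text
A [[0.5088, 0.3761], [0.5071, 0.401], [0.5792, 0.4024], [0.581, 0.3796]] [0.544  0.3898]
B [[0.5116, 0.2686], [0.5098, 0.2935], [0.5806, 0.2945], [0.5824, 0.2728]] [0.5461 0.2823]
(array([0.50085035, 0.39619087, 0.05905171]), np.float64(0.00834167430578747)) (array([0.50136398, 0.3734851 , 0.06379726]), np.float64(0.00919492966943049))
```

```bash
python3 - <<'E'
from h import *
import pickle
m=shot('wrist')[1];m3=pickle.load(open('w3.pkl','rb'))
im=cv2.imread('pics/w5.png');print(im[132:164:2,260].tolist(),im[208:224:2,260].tolist())
i3=cv2.imread('pics/w3.png');print(i3[62,224:244].tolist(),i3[62,286:300].tolist())
for v in(140,141,142):print(onz(m,261,v,.031))
print(tri((m,271,141),(m3,346/1.5,78/1.5)),tri((m,269,216),(m3,442/1.5,82/1.5)))
E
```

```text
[[55, 55, 51], [56, 56, 51], [56, 53, 53], [52, 51, 47], [83, 80, 79], [212, 209, 213], [233, 230, 232], [126, 123, 125], [120, 119, 121], [124, 123, 124], [125, 122, 124], [127, 124, 126], [128, 122, 127], [125, 121, 125], [125, 121, 125], [128, 125, 127]] [[127, 126, 126], [123, 119, 122], [124, 122, 126], [122, 121, 123], [101, 99, 101], [50, 51, 47], [49, 49, 45], [59, 61, 54]]
[[57, 57, 53], [59, 63, 55], [60, 60, 55], [58, 56, 52], [55, 54, 51], [68, 65, 63], [159, 157, 158], [236, 234, 235], [228, 226, 228], [128, 126, 128], [128, 125, 127], [129, 125, 128], [132, 129, 130], [131, 129, 129], [131, 128, 130], [129, 125, 127], [128, 126, 128], [132, 129, 132], [131, 127, 130], [132, 128, 129]] [[131, 127, 131], [128, 124, 129], [127, 123, 127], [128, 125, 128], [127, 125, 128], [129, 124, 129], [128, 125, 130], [127, 126, 130], [82, 81, 82], [55, 55, 51], [58, 58, 52], [56, 56, 48], [55, 56, 52], [53, 55, 52]]
[0.48937336 0.38907259 0.031     ]
[0.49047267 0.38910231 0.031     ]
[0.49157405 0.38913209 0.031     ]
(array([0.4911537 , 0.40068411, 0.01845163]), np.float64(0.00031310702192132345)) (array([0.58166006, 0.40097534, 0.02285931]), np.float64(0.0011854713277981933))
```

Emit:
send_rows:
  moves:
    - [-0.002, 0.06, 0.0012, 0, 0.6]
    - [0, 0.06, 0, 0, 0.6]
    - [0, 0.05, 0, 0, 0.6]
    - [0, 0.03, 0, 0, 0.6]
    - [0, 0.019, 0, 0, 0.6]
  force: 40

```text
clock: 18.25
eef_pos: [0.5354, 0.3882, 0.0095]
tcp_rot: [0.707, 0.009, -0.009, -0.707]
force: [0.0, -0.7, -0.6]
grip_width: 0.401
```

Emit:
send_rows:
  moves:
    - [0, 0, 0, 0, 0.6]
    - [0, 0, 0, 0, 1]
    - [0, 0, 0, 0, 1]
    - [0, 0, 0, 0, 1]
    - [0, 0, 0, 0, 1]

```text
clock: 18.88
eef_pos: [0.5361, 0.3887, 0.0115]
tcp_rot: [-0.707, -0.009, 0.008, 0.707]
force: [-1.3, -1.4, 7.3]
grip_width: 0.284
```

```bash
python3 - <<'E'
from h import *
o=tool()[1];print(o['force'],head(),o['eef_pos'],o['grip_width']*91)
E
```

```text
[-1.27064467 -1.37115737  7.30802807] 91.4196993691849 [0.53606015 0.38868536 0.01146187] 25.817123245083646
```

Emit:
send_rows:
  moves:
    - [0, -0.04, 0, 0, 1]
    - [0, -0.07, 0, 0, 1]
    - [0, -0.075, 0, 0, 1]
    - [0, 0, 0, 0.0072, 1]
    - [0, 0, 0, 0, 1]

```text
clock: 19.5
eef_pos: [0.5353, 0.3883, 0.1497]
tcp_rot: [-0.707, 0.007, -0.007, 0.707]
force: [0.1, 0.2, -1.6]
grip_width: 0.283
```

```bash
python3 - <<'E'
from h import *
o=tool()[1];print(o['force'],head(),o['grip_width']*91)
plan(fr(CF,YF,-.028,.045,.10),88.85)
E
```

```text
[ 0.10669145  0.17177798 -1.57749282] 88.83936306927599 25.74399687487777
turn -0.0 then xyz units [-0.0268  0.0663 -0.4862] to [0.5079 0.0241 0.1   ]
```

Emit:
send_rows:
  moves:
    - [-0.004, 0, -0.0695, 0, 1]
    - [-0.004, 0, -0.0695, 0, 1]
    - [-0.004, 0, -0.0695, 0, 1]
    - [-0.004, 0, -0.0695, 0, 1]
    - [-0.004, 0, -0.0695, 0, 1]

```text
clock: 20.12
eef_pos: [0.5141, 0.1263, 0.1483]
tcp_rot: [0.707, -0.007, 0.006, -0.707]
force: [0.3, -0.1, -1.8]
grip_width: 0.283
```

Emit:
send_rows:
  moves:
    - [-0.004, 0.0, -0.0695, 0, 1]
    - [-0.003, 0, -0.0692, 0, 1]
    - [0, 0.0663, 0, 0, 1]
    - [0, 0, 0, 0, 1]
    - [0, 0, 0, 0, 1]

```text
clock: 20.75
eef_pos: [0.5078, 0.0245, 0.0999]
tcp_rot: [0.707, -0.007, 0.007, -0.707]
force: [0.0, 0.1, -1.0]
grip_width: 0.286
```

```bash
python3 - <<'E'
from h import *
o=tool()[1];print(o['force'],head(),o['grip_width']*91)
plan(fr(CF,YF,-.028,.045,.0215),88.85)
im,m=shot('wrist','w6')
cv2.imwrite('pics/w6c.png',cv2.resize(im[120:300,130:380],(750,540),interpolation=2))
E
```

```text
[ 0.04435297  0.06674824 -0.98170068] 88.89247709441526 25.99816593105088
turn 0.0001 then xyz units [ 0.0002  0.1045 -0.0006] to [0.5079 0.0241 0.0215]
```

View pics/w6c.png

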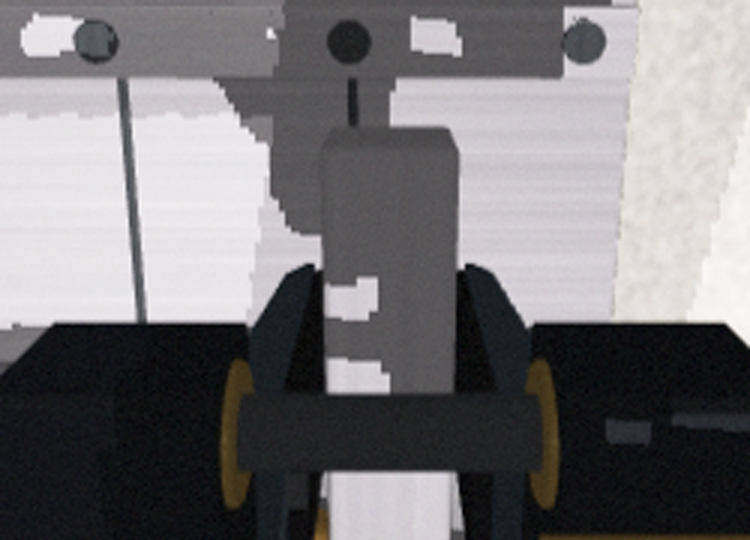

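```bash
python3 - <<'E'
from h import *
m=shot('wrist')[1];T,o=tool();print(o['eef_pos'])
print(onz(m,260,170.7,o['eef_pos'][2]+.0195), onz(m,260,165,o['eef_pos'][2]-.0065),onz(m,215,145.7,.035),onz(m,300,145.7,.035))
E
```

```text
[0.50844935 0.02463932 0.10057786]
[0.46388397 0.02676699 0.12007786] [0.46520713 0.02681505 0.09407786] [ 0.45832983 -0.01070911  0.035     ] [0.4596493  0.06069312 0.035     ]
```

Emit:
send_rows:
  moves:
    - [-0.0017, 0.04, -0.0005, 0, 1]
    - [0, 0.025, 0, 0, 1]
    - [0, 0.015, 0, 0, 1]
    - [0, 0.012, 0, 0, 1]
    - [0, 0.011, 0, 0, 1]

```text
clock: 21.48
eef_pos: [0.5067, 0.0238, 0.0218]
tcp_rot: [-0.707, 0.007, -0.007, 0.707]
force: [0.2, 0.4, -1.1]
grip_width: 0.281
```

Emit:
send_rows:
  moves:
    - [0, 0, 0, 0, 1]
    - [0, 0, 0, 0, 1]
    - [0, 0, 0, 0, 1]
    - [0, 0, 0, 0, 1]
    - [0, 0, 0, 0, 1]

```text
clock: 22.1
eef_pos: [0.5064, 0.0237, 0.0221]
tcp_rot: [0.707, -0.007, 0.007, -0.707]
force: [-0.4, -0.5, -1.4]
grip_width: 0.282
```

```bash
python3 - <<'E'
from h import *
o=tool()[1];print(o['force'],head(),o['eef_pos'],o['grip_width']*91)
E
```

```text
[-0.43548266 -0.49800282 -1.42649116] 88.82482759345515 [0.50635408 0.02371877 0.02206365] 25.63321734936888
```

Emit:
send_rows:
  moves:
    - [0, 0, 0, 0, 0.6]
    - [0, 0, 0, 0, 0.6]
    - [0, 0, 0, 0, 0.6]
    - [0, -0.05, 0, 0, 0.6]
    - [0, -0.07, 0, 0, 0.6]

```text
clock: 22.72
eef_pos: [0.5054, 0.0237, 0.1121]
tcp_rot: [0.707, -0.008, 0.006, -0.707]
force: [0.2, -0.4, 0.4]
grip_width: 0.402
```

Emit:
send_rows:
  moves:
    - [0, -0.05, 0, 0, 0.6]
    - [0, 0, 0, -0.0073, 0.6]
    - [0, 0, 0, 0, 0.6]
    - [0, 0, 0, 0, 0.6]
    - [0, 0, 0, 0, 0.6]

```text
clock: 23.35
eef_pos: [0.506, 0.0237, 0.149]
tcp_rot: [0.707, 0.008, -0.009, -0.707]
force: [-0.3, -0.1, 0.7]
grip_width: 0.403
```

```bash
python3 - <<'E'
from h import *
plan([.5375,.2805,.0115],91.4);o=tool()[1];print(o['eef_pos'],o['grip_width'],o['force'])
E
```

```text
turn 0.0001 then xyz units [0.0503 0.1833 0.3413] to [0.5375 0.2805 0.0115]
[0.50604148 0.02371659 0.14896197] 0.40264047342248016 [-0.25271767 -0.10375766  0.65099235]
```

Emit:
send_rows:
  moves:
    - [0.01, 0, 0.0683, 0, 0.6]
    - [0.01, 0, 0.0683, 0, 0.6]
    - [0.01, 0, 0.0683, 0, 0.6]
    - [0.01, 0, 0.0682, 0, 0.6]
    - [0.0103, 0, 0.0682, 0, 0.6]

```text
clock: 23.98
eef_pos: [0.5374, 0.2823, 0.149]
tcp_rot: [0.707, 0.009, -0.009, -0.707]
force: [0.2, -0.3, 0.1]
grip_width: 0.4
```

Emit:
send_rows:
  moves:
    - [0, 0, 0, 0, 0.6]
    - [0, 0.06, 0, 0, 0.6]
    - [0, 0.05, 0, 0, 0.6]
    - [0, 0.045, 0, 0, 0.6]
    - [0, 0.028, 0, 0, 0.6]

```text
clock: 24.6
eef_pos: [0.5367, 0.2795, 0.0104]
tcp_rot: [0.707, 0.008, -0.009, -0.707]
force: [0.8, 0.0, 1.1]
grip_width: 0.4
```

Emit:
send_rows:
  moves:
    - [0, 0, 0, 0, 0.6]
    - [0, 0, 0, 0, 1]
    - [0, 0, 0, 0, 1]
    - [0, 0, 0, 0, 1]
    - [0, 0, 0, 0, 1]

```text
clock: 25.22
eef_pos: [0.5383, 0.2809, 0.0135]
tcp_rot: [-0.707, -0.01, 0.008, 0.707]
force: [0.1, -2.6, 7.3]
grip_width: 0.284
```

Emit:
send_rows:
  moves:
    - [0, -0.04, 0, 0, 1]
    - [0, -0.07, 0, 0, 1]
    - [0, -0.075, 0, 0, 1]
    - [0, 0, 0, 0.0072, 1]
    - [0, 0, 0, 0, 1]

```text
clock: 25.85
eef_pos: [0.5376, 0.2806, 0.1518]
tcp_rot: [-0.707, 0.007, -0.007, 0.707]
force: [0.2, -0.7, -2.4]
grip_width: 0.287
```

```bash
python3 - <<'E'
from h import *
o=tool()[1];print(o['force'],head(),o['grip_width']*91)
plan(fr(CF,YF,-.029,-.045,.10),88.85)
E
```

```text
[ 0.22771481 -0.65708336 -2.37806511] 88.87879645103372 26.154693936095047
turn 0.0001 then xyz units [-0.034   0.0691 -0.4628] to [ 0.5051 -0.0659  0.1   ]
```

Emit:
send_rows:
  moves:
    - [-0.005, 0, -0.0661, 0, 1]
    - [-0.005, 0, -0.0661, 0, 1]
    - [-0.005, 0, -0.0661, 0, 1]
    - [-0.005, 0, -0.0661, 0, 1]
    - [-0.005, 0, -0.0661, 0, 1]

```text
clock: 26.48
eef_pos: [0.513, 0.0316, 0.1504]
tcp_rot: [0.707, -0.007, 0.006, -0.707]
force: [0.4, 0.2, -1.3]
grip_width: 0.281
```

Emit:
send_rows:
  moves:
    - [-0.005, 0.0, -0.0661, 0, 1]
    - [-0.004, 0, -0.0662, 0, 1]
    - [0, 0.0691, 0, 0, 1]
    - [0, 0, 0, 0, 1]
    - [0, 0, 0, 0, 1]

```text
clock: 27.1
eef_pos: [0.5054, -0.0655, 0.0999]
tcp_rot: [-0.707, 0.007, -0.006, 0.707]
force: [0.7, 0.9, -1.5]
grip_width: 0.284
```

```bash
python3 - <<'E'
from h import *
o=tool()[1];print(o['force'],head(),o['eef_pos'],o['grip_width']*91)
im,m=shot('wrist','w7')
for u in(252,260,268):print(u,im[135:185,u].mean(1).astype(int).tolist())
a=cv2.imread('pics/w6.png');print('ref',a[135:185,260].mean(1).astype(int).tolist())
plan(fr(CF,YF,-.0287,-.045,.0235),88.85)
for v in(168,170.7,173):print(onz(m,260,v,o['eef_pos'][2]+.0175))
E
```

```text
[ 0.68640613  0.9166106  -1.54243631] 88.92482509166243 [ 0.50535114 -0.06553558  0.09986551] 25.848730471668244
252 [120, 123, 121, 119, 119, 120, 119, 122, 121, 122, 114, 96, 89, 90, 88, 90, 89, 86, 83, 83, 88, 84, 90, 101, 120, 112, 104, 101, 95, 101, 97, 99, 108, 125, 127, 124, 122, 125, 125, 126, 125, 124, 124, 124, 123, 122, 126, 127, 125, 125]
260 [119, 118, 122, 122, 121, 121, 121, 122, 121, 121, 114, 96, 83, 84, 90, 91, 84, 88, 143, 199, 201, 201, 203, 202, 212, 201, 124, 101, 96, 101, 99, 102, 109, 123, 127, 125, 124, 123, 125, 126, 123, 125, 124, 124, 123, 124, 125, 124, 124, 125]
268 [89, 92, 91, 79, 44, 45, 71, 107, 122, 121, 115, 94, 76, 76, 77, 79, 78, 78, 82, 79, 75, 77, 84, 90, 92, 96, 96, 100, 101, 98, 102, 98, 110, 121, 120, 121, 122, 124, 123, 123, 120, 121, 122, 123, 123, 123, 121, 124, 122, 121]
ref [88, 91, 92, 88, 90, 91, 87, 90, 87, 89, 88, 86, 86, 87, 91, 147, 199, 199, 201, 205, 203, 199, 205, 206, 211, 212, 191, 121, 75, 75, 76, 74, 79, 79, 80, 87, 89, 86, 87, 86, 87, 87, 90, 89, 89, 88, 88, 88, 92, 88]
turn 0.0002 then xyz units [-0.0006  0.1026 -0.0005] to [ 0.5054 -0.0659  0.0235]
[ 0.45990022 -0.06340513  0.11736551]
[ 0.46142531 -0.0634318   0.11736551]
[ 0.46273072 -0.06345462  0.11736551]
```

Emit:
send_rows:
  moves:
    - [0.0008, 0.04, -0.0004, 0, 1]
    - [0, 0.025, 0, 0, 1]
    - [0, 0.015, 0, 0, 1]
    - [0, 0.012, 0, 0, 1]
    - [0, 0.0095, 0, 0, 1]

```text
clock: 27.78
eef_pos: [0.5061, -0.0663, 0.023]
tcp_rot: [0.707, -0.007, 0.007, -0.707]
force: [-9.8, 3.0, 56.3]
grip_width: 0.285
```

Emit:
send_rows:
  moves:
    - [0, 0, 0, 0, 1]
    - [0, 0, 0, 0, 1]
    - [0, 0, 0, 0, 1]
    - [0, 0, 0, 0, 1]
    - [0, 0, 0, 0, 1]

```text
clock: 28.4
eef_pos: [0.5058, -0.0662, 0.0231]
tcp_rot: [0.707, -0.007, 0.007, -0.707]
force: [0.8, 0.2, -2.0]
grip_width: 0.279
```

```bash
python3 - <<'E'
from h import *
o=tool()[1];print(o['force'],head(),o['eef_pos'],o['grip_width']*91)
E
```

```text
[ 0.81906848  0.18661079 -2.04141201] 88.86466679488649 [ 0.50579501 -0.06623874  0.02309495] 25.42361719590004
```

Emit:
send_rows:
  moves:
    - [0, 0, 0, 0, 0.6]
    - [0, 0, 0, 0, 0.6]
    - [0, 0, 0, 0, 0.6]
    - [0, -0.05, 0, 0, 0.6]
    - [0, -0.07, 0, 0, 0.6]

```text
clock: 29.02
eef_pos: [0.5049, -0.0661, 0.1132]
tcp_rot: [-0.707, 0.008, -0.006, 0.707]
force: [-0.3, 0.6, 0.3]
grip_width: 0.402
```

Emit:
send_rows:
  moves:
    - [0, -0.07, 0, 0, 0.6]
    - [0, -0.075, 0, 0, 0.5]
    - [0, -0.078, 0, 0, 0.5]
    - [0.03, 0, -0.065, 0, 0.5]
    - [0.03, 0, -0.065, 0, 0.5]

```text
clock: 29.65
eef_pos: [0.5496, -0.1657, 0.2817]
tcp_rot: [0.707, -0.006, 0.007, -0.707]
force: [0.3, 0.9, -0.3]
grip_width: 0.499
```

Emit:
send_rows:
  moves:
    - [0.04, 0, -0.065, 0, 0.5]
    - [0, 0, 0, 0, 0.5]
    - [0, 0, 0, 0, 0.5]
    - [0, 0, 0, 0, 0.5]
    - [0, 0, 0, 0, 0.5]

```text
clock: 30.28
eef_pos: [0.5776, -0.2131, 0.2805]
tcp_rot: [0.707, -0.007, 0.007, -0.707]
force: [0.7, 0.1, -0.4]
grip_width: 0.501
```

```bash
python3 - <<'E'
from h import *
import pickle
im,m=shot('wrist','w8');pickle.dump(m,open('w8.pkl','wb'));print(tool()[1]['eef_pos'],head())
cv2.imwrite('pics/w8c.png',cv2.resize(im[0:280],(800,438),interpolation=2))
E
```

```text
[ 0.57769481 -0.21325089  0.28053418] 88.90874467019034
```

View pics/w8c.png

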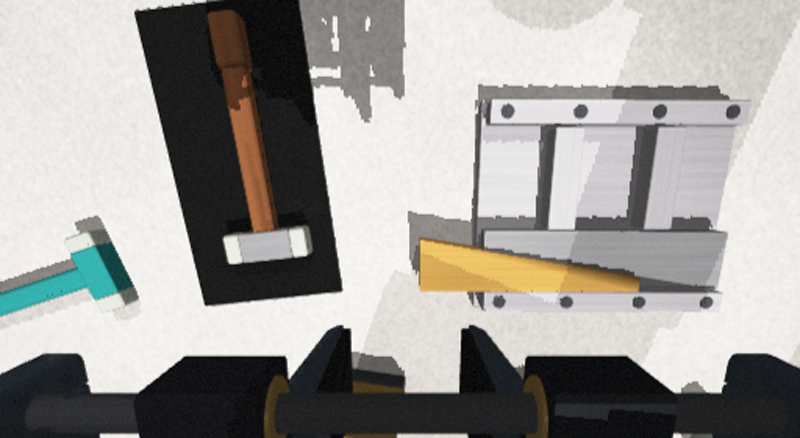

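Both bars lie flat side by side between fence and jaw. The real mallet (brown handle, head at (268,245)) is on the mat; the turquoise one at (100,270) is left alone.

```bash
python3 - <<'E'
from h import *
import pickle
m=pickle.load(open('w8.pkl','rb'));w=lambda x,y,z:onz(m,x/1.5625,y/1.5625,z)
im=cv2.imread('pics/w8.png');H=cv2.cvtColor(im,cv2.COLOR_BGR2HSV)
sub=np.zeros(im.shape[:2],bool);sub[0:165,90:215]=1
k=((H[...,0]<20)&(H[...,1]>100)&(H[...,2]>40)&sub);k[:48]=0
c=max(cv2.findContours(k.astype(np.uint8),0,2)[0],key=cv2.contourArea);r=cv2.minAreaRect(c)
P=np.array([onz(m,*p,.027)[:2] for p in cv2.boxPoints(r)]);print('shaft',P.round(4).tolist())
hd=np.array([w(*p,.032)[:2] for p in[(224,236),(308,226),(312,256),(228,265)]]);print('head',hd.round(4).tolist(),hd.mean(0))
mat=np.array([w(*p,.004)[:2] for p in[(300,2),(341,290),(205,304),(136,12)]]);print('mat',mat.round(4).tolist())
we=np.array([w(*p,.046)[:2] for p in[(420,239),(420,291)]]);print('wedge',we.round(4))
cen=[w((a+b)/2,y,.027)[:2] for a,b,y in[(251,276,225),(223,249,75)]];d=cen[0]-cen[1];print(cen,np.degrees(np.arctan2(d[1],d[0])))
# bars
for q in[(557,128),(589,128),(579,229),(549,229)],[(660,128),(691,128),(671,229),(645,229)]:print(np.array([w(*p,.041)[:2] for p in q]).round(4).tolist())
E
```

```text
shaft [[0.4107, -0.3721], [0.4069, -0.3466], [0.5452, -0.3335], [0.5498, -0.3613]]
head [[0.5519, -0.3857], [0.5438, -0.3043], [0.5728, -0.3027], [0.5801, -0.3854]] [ 0.56214696 -0.34453253]
mat [[0.3475, -0.3023], [0.6142, -0.2808], [0.6269, -0.427], [0.3527, -0.4509]]
wedge [[ 0.5564 -0.198 ]
 [ 0.6063 -0.1984]]
[array([ 0.54256844, -0.34831407]), array([ 0.41086947, -0.35891548])] 4.60223211784344
[[0.4615, -0.076], [0.462, -0.0478], [0.5504, -0.0489], [0.5499, -0.077]]
[[0.4631, 0.0149], [0.4636, 0.0423], [0.552, 0.0373], [0.5515, 0.0129]]
```

```bash
python3 - <<'E'
from h import *
import pickle
m8=pickle.load(open('w8.pkl','rb'))
p=[.5122,-.349,.2805];plan(p,95.2)
E
```

```text
turn -0.0175 then xyz units [-0.1034  0.     -0.1723] to [ 0.5122 -0.349   0.2805]
```

Emit:
send_rows:
  moves:
    - [0, 0, 0, -0.0175, 0.45]
    - [-0.0345, 0, -0.0575, 0, 0.45]
    - [-0.0345, 0, -0.0575, 0, 0.45]
    - [-0.0344, 0, -0.0573, 0, 0.45]
    - [0, 0.07, 0, 0, 0.45]

```text
clock: 30.95
eef_pos: [0.513, -0.3533, 0.231]
tcp_rot: [0.708, 0.033, -0.029, -0.705]
force: [0.9, 0.1, -1.1]
grip_width: 0.548
```

Emit:
send_rows:
  moves:
    - [0, 0.07, 0, 0, 0.45]
    - [0, 0.07, 0, 0, 0.45]
    - [0, 0, 0, 0, 0.45]
    - [0, 0, 0, 0, 0.45]
    - [0, 0, 0, 0, 0.45]

```text
clock: 31.58
eef_pos: [0.5135, -0.3504, 0.1254]
tcp_rot: [0.707, 0.033, -0.031, -0.706]
force: [-0.5, 0.3, 0.7]
grip_width: 0.551
```

```bash
python3 - <<'E'
from h import *
import pickle
m8=pickle.load(open('w8.pkl','rb'))
plan([.5122,-.349,.010],95.2)
im,m=shot('wrist','w9')
H=cv2.cvtColor(im,cv2.COLOR_BGR2HSV);k=((H[...,0]<20)&(H[...,1]>100)&(H[...,2]>40))
for v in range(20,220,20):
    u=np.where(k[v,150:360])[0]
    if len(u)>5: print(v,u.min()+150,u.max()+150,onz(m,(u.min()+u.max())/2+150,v,.027)[:2].round(4), np.round(onz(m,u.max(),v,.027)-onz(m,u.min(),v,.027),4)[1])
E
```

```text
turn -0.0001 then xyz units [-0.0015  0.1538  0.002 ] to [ 0.5122 -0.349   0.01  ]
20 243 269 [ 0.3621 -0.3664] 0.0222
40 242 270 [ 0.3774 -0.3651] 0.0243
60 242 270 [ 0.3933 -0.3637] 0.0247
80 245 268 [ 0.4098 -0.3618] 0.0207
100 245 267 [ 0.4269 -0.3607] 0.0201
120 245 267 [ 0.4446 -0.3592] 0.0205
140 245 267 [ 0.4629 -0.3575] 0.0209
160 245 267 [ 0.482  -0.3559] 0.0213
180 246 267 [ 0.5018 -0.3536] 0.0207
200 246 267 [ 0.5224 -0.3518] 0.0212
```

Emit:
send_rows:
  moves:
    - [-0.0015, 0.06, -0.002, 0, 0.45]
    - [0, 0.05, 0, 0, 0.45]
    - [0, 0.03, 0, 0, 0.45]
    - [0, 0.0135, 0, 0, 0.45]
    - [0, 0, 0, 0, 0.45]
  force: 60

```text
clock: 32.25
eef_pos: [0.5116, -0.3514, 0.0081]
tcp_rot: [0.706, 0.032, -0.032, -0.706]
force: [-0.1, 0.1, -0.4]
grip_width: 0.55
```

Emit:
send_rows:
  moves:
    - [0, 0, 0, 0, 1]
    - [0, 0, 0, 0, 1]
    - [0, 0, 0, 0, 1]
    - [0, 0, 0, 0, 1]
    - [0, 0, 0, 0, 1]

```text
clock: 32.88
eef_pos: [0.5118, -0.3517, 0.0084]
tcp_rot: [0.707, 0.032, -0.032, -0.706]
force: [-0.7, -0.0, 6.4]
grip_width: 0.237
```

```bash
python3 - <<'E'
from h import *
o=tool()[1];print(o['force'],head(),o['eef_pos'],o['grip_width']*91)
E
```

```text
[-6.99403710e-01 -5.97339202e-03  6.44255846e+00] 95.17443045246615 [ 0.51175324 -0.35168922  0.00836637] 21.52518476929663
```

Emit:
send_rows:
  moves:
    - [0, -0.03, 0, 0, 1]
    - [0, -0.05, 0, 0, 1]
    - [0, -0.05, 0, 0, 1]
    - [0, 0, 0, 0.0175, 1]
    - [0, 0, 0, 0, 1]

```text
clock: 33.5
eef_pos: [0.511, -0.351, 0.1051]
tcp_rot: [-0.707, 0.007, -0.007, 0.707]
force: [-0.0, -0.0, -4.3]
grip_width: 0.238
```

```bash
python3 - <<'E'
from h import *
o=tool()[1];print(o['force'],o['moment'],head(),o['eef_pos'],o['grip_width']*91)
plan([.532,-.268,.0215],88.85)
E
```

```text
[-0.011056   -0.03971377 -4.3181284 ] [ 0.08029803 -0.03234045  0.00452512] 88.88910976178177 [ 0.51095315 -0.3509724   0.10513562] 21.649998827416194
turn 0.0001 then xyz units [0.0258 0.1115 0.1112] to [ 0.532  -0.268   0.0215]
```

Move to pre-strike height behind the wedge, and check the view before striking.

Emit:
send_rows:
  moves:
    - [0.013, 0, 0.0556, 0, 1]
    - [0.0128, 0, 0.0556, 0, 1]
    - [0, 0.06, 0, 0, 1]
    - [0, 0.0515, 0, 0, 1]
    - [0, 0, 0, 0, 1]

```text
clock: 34.12
eef_pos: [0.53, -0.2668, 0.0186]
tcp_rot: [-0.706, 0.008, -0.004, 0.708]
force: [-0.8, 0.1, -2.7]
grip_width: 0.238
```

```bash
python3 - <<'E'
from h import *
o=tool()[1];print(o['force'],head(),o['eef_pos'],o['grip_width']*91)
s,m=shot('scene','s10');t,mt=shot('top','t10')
cv2.imwrite('pics/s10c.png',np.hstack([cv2.resize(s[140:240,140:300],(400*160//160,400*100//160),interpolation=2),cv2.resize(t[160:260,180:340],(400,250),interpolation=2)]))
E
```

```text
[-0.79297083  0.14606886 -2.74090967] 88.99008201832872 [ 0.52996172 -0.26683206  0.01863085] 21.643829038696154
```

View pics/s10c.png

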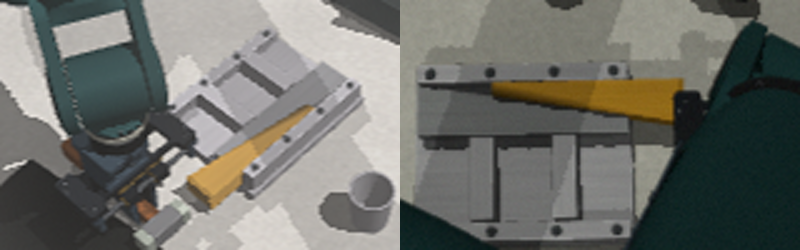

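The head is lined up with the wedge end ((160,220)→(203,193) in the left panel); fingers are clear of it. Striking.

Emit:
send_rows:
  moves:
    - [0, -0.004, 0.01, 0, 1]
    - [0, 0, 0.012, 0, 1]
    - [0, 0, 0.012, 0, 1]
    - [0, 0, 0.012, 0, 1]
    - [0, 0, 0.012, 0, 1]

```text
clock: 34.85
eef_pos: [0.5333, -0.2247, 0.025]
tcp_rot: [0.707, -0.007, 0.007, -0.707]
force: [-2.4, -8.3, 0.3]
grip_width: 0.237
```

```bash
python3 - <<'E'
from h import *
o=tool()[1];print(o['force'],o['moment'],head(),o['eef_pos'],o['grip_width']*91)
E
```

```text
[-2.35660731 -8.30611728  0.29820447] [-1.39681198  0.46312421 -0.24567249] 88.86921133349479 [ 0.53334255 -0.22470854  0.02501178] 21.573746972684003
```

Emit:
send_rows:
  moves:
    - [0, 0.001, 0.008, 0, 1]
    - [0, 0, 0.006, 0, 1]
    - [0, 0, 0.004, 0, 1]
    - [0, 0, 0.002, 0, 1]
    - [0, 0, 0, 0, 1]

```text
clock: 35.48
eef_pos: [0.5339, -0.2097, 0.0242]
tcp_rot: [0.707, -0.007, 0.007, -0.707]
force: [0.0, -3.6, -1.3]
grip_width: 0.237
```

```bash
python3 - <<'E'
from h import *
o=tool()[1];print(o['force'],o['moment'],head(),o['eef_pos'],o['grip_width']*91)
E
```

```text
[ 0.03008181 -3.56589358 -1.28585748] [-0.61854966 -0.12904978 -0.2214722 ] 88.86533310276434 [ 0.5339188  -0.20972853  0.02422616] 21.54852401064711
```

Emit:
send_rows:
  moves:
    - [0, 0, 0.004, 0, 1]
    - [0, 0, 0.003, 0, 1]
    - [0, 0, 0.002, 0, 1]
    - [0, 0, 0.001, 0, 1]
    - [0, 0, 0, 0, 1]

```text
clock: 36.1
eef_pos: [0.534, -0.2038, 0.0243]
tcp_rot: [0.708, -0.007, 0.008, -0.706]
force: [-5.4, -21.7, -2.1]
grip_width: 0.235
```

```bash
python3 - <<'E'
from h import *
o=tool()[1];print(o['force'],o['moment'],head(),o['eef_pos'],o['grip_width']*91)
E
```

```text
[ -5.35214157 -21.71401037  -2.08666557] [-3.85953033  0.88748641 -0.69070931] 88.8458425005007 [ 0.53397666 -0.20375393  0.0243333 ] 21.343011490156922
```

Emit:
send_rows:
  moves:
    - [0, 0, 0.001, 0, 1]
    - [0, 0, 0.001, 0, 1]
    - [0, 0, 0, 0, 1]
    - [0, 0, 0, 0, 1]
    - [0, 0, 0, 0, 1]

```text
clock: 36.72
eef_pos: [0.534, -0.2028, 0.0244]
tcp_rot: [0.708, -0.007, 0.008, -0.706]
force: [-6.6, -29.0, -2.4]
grip_width: 0.228
```

```bash
python3 - <<'E'
from h import *
o=tool()[1];print(o['force'],o['moment'],head(),o['eef_pos'],o['grip_width']*91)
E
```

```text
[ -6.58883626 -29.03109434  -2.40622507] [-5.05269159  1.21754739 -0.95195205] 88.83628833029067 [ 0.53399187 -0.20283783  0.02439069] 20.777898969195277
```

Emit:
send_rows:
  moves:
    - [0, 0, -0.02, 0, 1]
    - [0, 0, -0.04, 0, 1]
    - [0, -0.03, -0.01, 0, 1]
    - [0, -0.07, 0, 0, 1]
    - [0, 0, 0, -0.0175, 1]

```text
clock: 37.35
eef_pos: [0.5345, -0.2542, 0.1024]
tcp_rot: [0.707, 0.034, -0.031, -0.705]
force: [0.6, 0.3, -3.6]
grip_width: 0.238
```

Emit:
send_rows:
  moves:
    - [-0.01, 0, -0.06, 0, 1]
    - [-0.01, 0, -0.06, 0, 1]
    - [0, 0, 0, 0, 1]
    - [0, 0, 0, 0, 1]
    - [0, 0, 0, 0, 1]

```text
clock: 37.98
eef_pos: [0.5257, -0.3431, 0.0986]
tcp_rot: [-0.706, -0.032, 0.032, 0.707]
force: [-0.2, 0.1, -3.1]
grip_width: 0.24
```

```bash
python3 - <<'E'
from h import *
o=tool()[1];print(o['force'],o['eef_pos'],o['grip_width']*91,head())
im,m=shot('wrist','w11')
H=cv2.cvtColor(im,cv2.COLOR_BGR2HSV);k=((H[...,0]<20)&(H[...,1]>100)&(H[...,2]>40))
zc=o['eef_pos'][2]+.02
for v in range(20,220,20):
    u=np.where(k[v,150:360])[0]
    if len(u)>5: print(v,u.min()+150,u.max()+150,onz(m,(u.min()+u.max())/2+150,v,zc)[:2].round(4))
plan([.512,-.354,.0095],95.2)
E
```

```text
[-0.18654965  0.05868813 -3.11397142] [ 0.52565645 -0.34314294  0.09863319] 21.864229140588698 95.21464642963544
20 233 286 [ 0.4084 -0.353 ]
40 236 283 [ 0.417  -0.3522]
60 238 280 [ 0.4259 -0.3517]
80 239 280 [ 0.4351 -0.3506]
100 239 280 [ 0.4447 -0.3497]
120 240 279 [ 0.4546 -0.3488]
140 240 279 [ 0.4649 -0.3478]
160 240 279 [ 0.4755 -0.3468]
180 241 278 [ 0.4866 -0.3458]
200 241 278 [ 0.4981 -0.3448]
turn 0.0001 then xyz units [-0.0196  0.119  -0.0127] to [ 0.512  -0.354   0.0095]
```

Emit:
send_rows:
  moves:
    - [-0.0196, 0.04, -0.0127, 0, 1]
    - [0, 0.04, 0, 0, 1]
    - [0, 0.024, 0, 0, 1]
    - [0, 0.01, 0, 0, 1]
    - [0, 0.0055, 0, 0, 1]

```text
clock: 38.65
eef_pos: [0.5124, -0.355, 0.0094]
tcp_rot: [0.707, 0.032, -0.032, -0.706]
force: [0.1, -0.2, -3.2]
grip_width: 0.234
```

Emit:
send_rows:
  moves:
    - [0, 0, 0, 0, 1]
    - [0, 0, 0, 0, 1]
    - [0, 0, 0, 0, 0.45]
    - [0, 0, 0, 0, 0.45]
    - [0, 0, 0, 0, 0.45]

```text
clock: 39.28
eef_pos: [0.5121, -0.3552, 0.0094]
tcp_rot: [0.706, 0.032, -0.032, -0.706]
force: [0.3, 0.2, -0.6]
grip_width: 0.529
```

Emit:
send_rows:
  moves:
    - [0, -0.05, 0, 0, 0.45]
    - [0, -0.07, 0, 0, 0.45]
    - [0, -0.07, 0, 0, 0.45]
    - [0, -0.07, 0, 0, 0.45]
    - [0, -0.07, 0, 0, 0.45]

```text
clock: 39.9
eef_pos: [0.5117, -0.3549, 0.2586]
tcp_rot: [0.706, 0.032, -0.032, -0.706]
force: [-0.4, -0.1, -0.6]
grip_width: 0.551
```

```bash
python3 - <<'E'
from h import *
print(tool()[1]['eef_pos'],head())
plan([.5777,-.2133,.2805],88.9)
E
```

```text
[ 0.51174087 -0.35490141  0.25863936] 95.16058948121271
turn 0.0174 then xyz units [ 0.0843 -0.0291  0.1905] to [ 0.5777 -0.2133  0.2805]
```

Return to the w8 viewpoint for a like-for-like check of bars, wedge and mallet.

Emit:
send_rows:
  moves:
    - [0, 0, 0, 0.0174, 0.45]
    - [0.0281, -0.0097, 0.0635, 0, 0.45]
    - [0.0281, -0.0097, 0.0635, 0, 0.45]
    - [0.0281, -0.0097, 0.0635, 0, 0.45]
    - [0, 0, 0, 0, 0.45]

```text
clock: 40.52
eef_pos: [0.5791, -0.2109, 0.2792]
tcp_rot: [0.707, -0.005, 0.006, -0.707]
force: [0.3, -0.8, -0.8]
grip_width: 0.552
```

Emit:
send_rows:
  moves:
    - [0, 0, 0, 0, 0.45]
    - [0, 0, 0, 0, 0.45]
    - [0, 0, 0, 0, 0.45]
    - [0, 0, 0, 0, 0.45]
    - [0, 0, 0, 0, 0.45]

```text
clock: 41.15
eef_pos: [0.5778, -0.2136, 0.2785]
tcp_rot: [-0.707, 0.007, -0.007, 0.707]
force: [0.4, -0.2, -0.8]
grip_width: 0.548
```

```bash
python3 - <<'E'
from h import *
import pickle
im,m=shot('wrist','w12');pickle.dump(m,open('w12.pkl','wb'));print(tool()[1]['eef_pos'],head())
for f,mm in(('w8',pickle.load(open('w8.pkl','rb'))),('w12',m)):
    H=cv2.cvtColor(cv2.imread(f'pics/{f}.png'),cv2.COLOR_BGR2HSV)
    k=(H[...,0]>14)&(H[...,0]<30)&(H[...,1]>110)&(H[...,2]>90);k[:140]=0;k[195:]=0;k[:,:255]=0
    r,c=np.where(k);print(f,'wedge end col',np.median([np.where(k[i])[0].min() for i in range(160,184)]),onz(mm,np.median([np.where(k[i])[0].min() for i in range(160,184)]),172,.046)[:2])
s,_=shot('scene');t,_=shot('top')
a=cv2.resize(im[0:280],(800,438),interpolation=2)
b=np.hstack([cv2.resize(s[70:170,240:360],(194,162)),cv2.resize(s[140:280,110:310],(231,162)),cv2.resize(t[90:270,40:380],(375,162))[:, :375]])
cv2.imwrite('pics/w12c.png',np.vstack([a,b]))
E
```

```text
[ 0.57783976 -0.21352156  0.27847027] 88.88598248558293
w8 wedge end col 269.0 [ 0.58452559 -0.19793368]
w12 wedge end col 290.0 [ 0.5848263 -0.167548 ]
```

View pics/w12c.png

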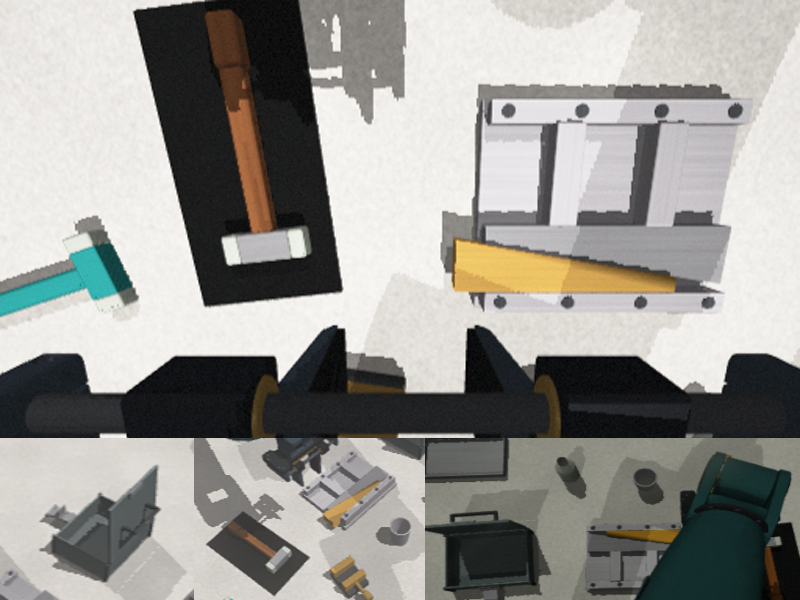

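```bash
python3 -c "
from rig import hand_in
print(hand_in())"
```

```text
the job is handed in; nothing more can be done
None
```

I carried out the whole job and handed it in at about 41 s on the robot clock. No verdict is reported, so whether it passed is not confirmed.

**What was done:** I flipped the latch open, swung the lid up by its handle, and pushed it to just past vertical. The case held two bars. I laid both in the bay about 90 mm apart. I then pushed the wedge in with the grey-headed mallet in one steady stroke, not separate taps. I laid the mallet back flat on its mat and left the turquoise one alone.

**Final checks, all by camera and wrist force:**
- **Bars:** both lie flat and square between fence and jaw.
- **Wedge:** it advanced 30 mm by camera. Where it started is only inferred, at about 6 mm, so it should now stand near 36 mm. At the end the push rose from 4 N to 29 N, and the last push moved it only 1 mm. I took that as tight, but did not measure the clamping on each bar.
- **Lid, latch and mallet:** the lid and latch are open, the mallet lies flat on the mat, and the gripper is clear of everything.
- **Bystanders:** the bottle, vise and cup look undisturbed.

**What disagreed or went roughly:**
- **Lid:** my first lid arc pressed toward the hinge with about 45 N and the grip slid on the handle. I eased off and re-gripped before going on.
- **Second bar:** it met the plate or an edge with a brief 56 N while being lowered. It settled flat.
- **Bar height:** a two-view measurement put the bar tops at about 20 mm, against 31 mm from the text. I used 31 mm, which fitted the bar sizes seen in the image.

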